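# Make up the rack-mounting kit and the expansion kit

### The job

Make up the two kits in their trays. The two-pocket tray takes the rack-mounting kit: the two L-shaped rack ears in the wide pocket, the second lying squarely leg on leg on top of the first but turned end for end so that their upright flanges stand at opposite ends and the pile is balanced, and the power adapter in the narrow pocket; the three-pocket tray takes the expansion kit: the port module in the long pocket and the fan in the empty small pocket. Everything lies flat inside its pocket, the same way up as you found it, and the jar among the stock stays standing where it is.

Things in the scene. Friction and masses are not known exactly. Their poses are not given: they have to be found in the camera images.
- ear_a: Steel rack ear, an L: flat leg 90 x 44 x 5 mm lying down, upright flange 44 wide, 5 thick, 42 high at one end. Origin: underside, middle line, 15 inside the upright's outer face; x along the leg to the upright, z up: leg x -75..15, upright x 10..15. Balance point x -18: grip there across the 44 (y). 0.2 kg.
- ear_b: Same as ear_a in all; either may be the lower. Turned half round on the lower ear, its origin belongs near x -70, y 0, z +5 mm in the lower ear's frame (leaves 5 mm between its leg's end and the lower upright).
- adapter: Power adapter: black plastic brick 105 (x) by 46 (y) by 32 high (mm), rounded edges, an inlet socket in one end, a dark grey panel on top. Origin: centre of the underside. 0.30 kg; grip across the 46.
- port_module: Port module: aluminium box 86 (x) by 54 (y) by 26 high (mm), vent slots on top, white face plate 62 wide and 4 thick at its -x end with two network sockets and two thumbscrews. Origin: on the underside; box x -40..46, plate to -44, thumbscrews to -52, edge connector to 50. 0.22 kg; grip across the 54 (y).
- fan: Axial fan, dark grey square frame 40 by 40 by 28 high (mm), lying with its round rotor face up. Origin: centre of the underside; x and y along the sides. 0.055 kg; grip across any 40.
- tray_rack: Two-pocket tray 158 (x) x 214 (y) x 14 mm. Grey plastic, fixed, origin under its centre; floor and walls 4 thick, floor top 4, rim 14 above the bench. Wide pocket x -75..75, y -103..33 (centre y -35), with room for fingers beside the ears; narrow pocket x -75..75, y 37..103 (centre y 70), none beside the adapter: keep the fingertips 12 mm or more above its underside.
- tray_exp: Three-pocket tray 158 (x) x 162 (y) x 14 mm. Grey plastic, fixed, origin under its centre; floor and walls 4 thick, floor top 4, rim 14 above the bench. Long pocket x -75..75, y -77..7 (centre y -35); empty small pocket x 12..75, y 11..77 (centre 43.5, 44); the third, x -75..8, holds a fixed carton, top 18 mm. Keep fingertips 12 mm or more above the undersides of module and fan.
- jar: Bystander: jar of cage nuts with a white cap, 46 mm across and 58 mm high, standing among the stock. Origin: centre of the underside. Not to be moved or tipped.

How it is judged:
By the outcome, as a careful person would: the job done as asked, in the order asked, and still so for the second after the job is handed in, with the robot touching nothing.
It also fails if it takes over 128 s, if anything falls off the work surface, if the arm or the gripper's body presses on something with over 40 N, if the wrist force passes 120 N, or if a joint passes its speed limit or range.

### The arm

A 6-joint arm with a two-finger parallel gripper is mounted at the origin on the work surface. World frame = base frame: x ahead of the robot, y to its left, z up, the work surface at z = 0. Lengths are in m, angles in rad, forces in N, time in s.
With the tool pointing down it reaches from about 0.35 to 0.975 m from the base axis. Payload 4.9 kg.
Tool frame: the origin (TCP) lies at the very end of the fingers, on their centre line; the grasp point (between the pads) lies 19 mm behind it (ctrl.grasp_offset is the distance from the TCP to the grasp point, in m); z points along the fingers, y is the line along which they close (so a half turn about z gives the same grasp; the last joint's range is limited). The gripper opens to 85 mm and grips with 20 to 120 N. Pads are 22 mm wide; open, the fingers measure 114 mm over their backs; the gripper's body (76 mm by 85 mm) begins 54 mm behind the grasp point. The pads swing forward as they close: fully open they stand 13 mm farther back than shut.
Start: joints at [-1.373, 0.053, 1.613, -0, 1.476, -0.119], TCP at [0.195, -0.594, 0.231] pointing down, gripper open.
Joint ranges: [-3.01, 3.01], [-1.01, 2.22], [0.06, 2.58], [-1.02, 4.17], [0.09, 2.62], [-3.14, 3.14]. Speed limits (rad/s): [2.57, 2.57, 3.14, 3.14, 3.14, 3.14].

### API

Orientations are given as a rotation vector (axis times angle).
In Python, from station import ctrl, optics gives the robot as it stands.
- The arm moves only by the shell command python3 -m handwheel 'ROWS' [OPENING] [FORCE]. ROWS is JSON, a list of rows, each an object of numbers: "tx", "ty", "tz": the shift along the tool's x, y, z in mm; "roll": the turn about the tool's z in rad. A call has 1 to 12 rows; each row shifts and turns the commanded pose from where the row before left it, along the tool's axes as they then stand; what a row does not reach is not made up. A row lasts 1/12 s, in which the tool goes at most 41.7 mm and 7.16 degrees, less where a joint would pass 70% of its speed; a pose out of reach is approached as far as the arm can. A call with a gripper value outside its range is refused whole. OPENING is the finger opening in mm, from 0 to 85.4, set as the call begins (- or left out, the last holds). The fingers move at their own pace and stop on an object; FORCE is the grip in N (left out, the last holds). Time passes only in rows, so rows that do not move let the fingers close. It gives the time, the measured TCP pose, the force, the opening and the grip force at its end, in the units of the state.
- ctrl.get_obs(): the state, without advancing time (a new reading comes with each control period).
- optics.get_image(name): name is "side" or "top" or "wrist"; returns (picture, depth): 420x560x3 uint8, red, green, blue; 420x560 float32, m along the optical axis (not along the pixel's ray), 0 where there is no reading.
- optics.camera_params(name): a dict with "mtx" (3x3 intrinsics, pixels), "extrinsics" (4x4, takes a point from camera to world coordinates); the wrist camera has in their place "tool_from_camera" (4x4, takes a point from camera to tool coordinates, whose origin is the TCP and whose axes are the flange's). Camera axes: x right, y down, z forward; pixel columns grow to the right and rows downward; lengths in m; the calibration is good to about 2 mm. A picture is of the moment at which its call begins: read the wrist's pose just before it. camera_params takes no time and is no camera call.
- ctrl.finish_job(): hands the job in; it is judged then, once.
The state is a dict: "t": time; "q": joint angles; "dq": joint speeds; "effort": joint torques, N m; "tool_pos": TCP position; "tool_rot": TCP orientation; "contact_force": force on the tool from outside, world axes, zero at the start; "wrist_torque": the same for the moment, N m; "opening": finger opening in m; "grip_force": force on a finger pad.
Only numpy, scipy, OpenCV 4.12 (cv2) and the standard library are available. Lean on these libraries where they do the work, as an engineer would, in place of code of your own. Each camera call takes 0.05 s, during which the arm holds its last target. There are 200 camera calls.

## Working session

There is one attempt and no reset: what is moved stays moved. The work goes in short steps, Python scripts to look and compute and a shell command to move; the robot and the scene stay as the last step left them, time stands still between calls to the robot, and variables do not carry over. Pictures are saved under pics/ and viewed, at most 14 in all, crops included, and the job is handed in when it is done.

```bash
mkdir -p pics; ls
cat > h.py <<'E'
import numpy as np, cv2
from station import ctrl, optics
from scipy.spatial.transform import Rotation as R
def grab(n):
    o=ctrl.get_obs(); im,d=optics.get_image(n); p=optics.camera_params(n); K=np.array(p['mtx'])
    if n=='wrist':
        T=np.eye(4);T[:3,:3]=R.from_rotvec(o['tool_rot']).as_matrix();T[:3,3]=o['tool_pos'];T=T@np.array(p['tool_from_camera'])
    else: T=np.array(p['extrinsics'])
    return im,d,K,T
def pts(d,K,T):
    v,u=np.indices(d.shape); P=np.stack([(u-K[0,2])/K[0,0]*d,(v-K[1,2])/K[1,1]*d,d],-1)
    P=P@T[:3,:3].T+T[:3,3]; P[d==0]=np.nan; return P
def ray(px,K,T,z):
    px=np.atleast_2d(px).astype(float); r=np.c_[px,np.ones(len(px))]@np.linalg.inv(K).T@T[:3,:3].T
    return T[:3,3]+r*((z-T[2,3])/r[:,2:])
E
python3 - <<'E'
from h import *
print(ctrl.get_obs(), ctrl.grasp_offset)
for n in ('side','top','wrist'):
    im,d,K,T=grab(n); cv2.imwrite(f'pics/{n}0.png',im[...,::-1]); np.savez(f'{n}0.npz',im=im,d=d,K=K,T=T); print(n,K.round(1).tolist(),T.round(3).tolist())
E
```

```text
pics
{'t': 0.0, 'q': array([-1.37300088e+00,  5.33598044e-02,  1.61430397e+00, -2.42747059e-06,
        1.47600355e+00, -1.18979374e-01]), 'dq': array([-0.00039617,  0.00046475, -0.00052664,  0.00079898, -0.00037004,
       -0.00045694]), 'effort': array([ 1.00858142e-03, -3.93676937e+01, -3.70179069e+01,  2.69324727e-05,
        7.06518869e-03, -4.88907645e-06]), 'tool_pos': array([ 0.1945773 , -0.59327863,  0.23005524]), 'tool_rot': array([-3.10022200e+00, -4.95184262e-01,  1.32098232e-04]), 'contact_force': array([0.75582548, 0.40881979, 0.73678342]), 'wrist_torque': array([0.0001077 , 0.03222193, 0.01110185]), 'grip_force': 0.0, 'opening': 0.08532416333133029} 0.0187
side [[470.2, 0.0, 277.4], [0.0, 470.2, 202.1], [0.0, 0.0, 1.0]] [[0.999, -0.042, 0.025, 0.53], [-0.048, -0.733, 0.679, -0.713], [-0.01, -0.679, -0.734, 0.819], [0.0, 0.0, 0.0, 1.0]]
top [[414.9, 0.0, 277.5], [0.0, 414.9, 211.3], [0.0, 0.0, 1.0]] [[0.014, -0.986, 0.164, 0.404], [-1.0, -0.014, 0.003, 0.018], [-0.0, -0.164, -0.986, 1.016], [0.0, 0.0, 0.0, 1.0]]
wrist [[321.7, 0.0, 275.7], [0.0, 321.7, 209.0], [0.0, 0.0, 1.0]] [[0.313, -0.899, -0.307, 0.274], [-0.95, -0.297, -0.099, -0.568], [-0.002, 0.323, -0.946, 0.372], [0.0, 0.0, 0.0, 1.0]]
```

View pics/top0.png

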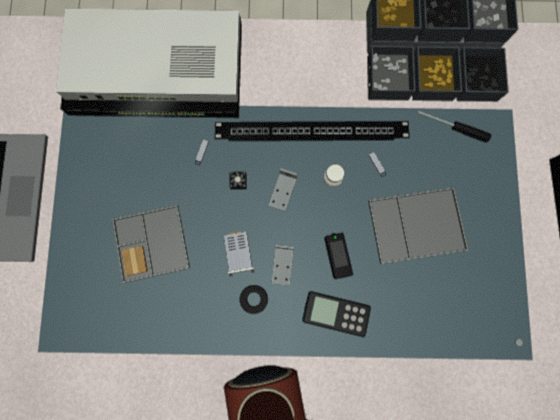

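View pics/side0.png

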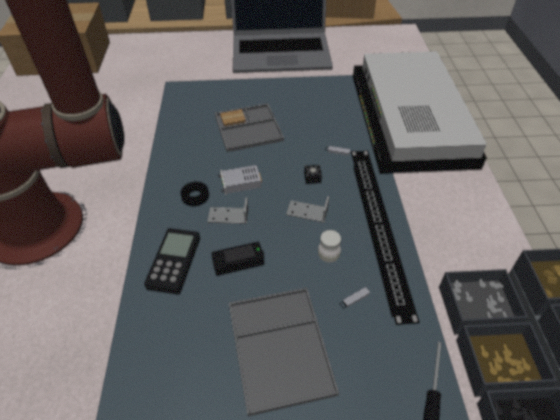

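The top view shows the rack tray at right (centre ≈418,225), the exp tray at left (≈151,243), ears at (283,189) and (283,265), and adapter (339,255). It also shows the module at (239,253), fan (238,180) and jar (335,175). Both uprights are at the far (+x) end, and the side view agrees.

```bash
cat > m.py <<'E'
from h import *
z=np.load('top0.npz'); im,d,K,T=z['im'],z['d'],z['K'],z['T']
P=pts(d,K,T); print('bench z',np.nanmedian(P[310:345,100:180,2]))
boxes=dict(rack=(360,180,475,270),exp=(108,200,195,285),far=(262,162,305,215),near=(265,238,302,292),adapter=(318,225,362,285),module=(215,225,262,282),fan=(222,165,255,195),jar=(318,160,352,192))
hsv=cv2.cvtColor(im,cv2.COLOR_RGB2HSV).astype(int); lab=cv2.cvtColor(im,cv2.COLOR_RGB2LAB).astype(float)
bg=np.median(lab[200:235,205:225].reshape(-1,3),0)
H=dict(rack=.012,exp=.012,far=.005,near=.005,adapter=.03,module=.026,fan=.028,jar=.058)
for n,(a,b,c,e) in boxes.items():
    m=(np.linalg.norm((lab-bg)[b:e,a:c],axis=2)>14).astype(np.uint8)
    m=cv2.morphologyEx(m,cv2.MORPH_CLOSE,np.ones((5,5)))
    cs,_=cv2.findContours(m,cv2.RETR_EXTERNAL,cv2.CHAIN_APPROX_NONE); k=max(cs,key=cv2.contourArea)[:,0]+[a,b]
    W=ray(k,K,T,H[n])[:,:2]; r=cv2.minAreaRect((W*1000).astype(np.float32))
    hz=P[b:e,a:c,2][m>0]
    print(n,np.round(r[0],1),np.round(r[1],1),round(r[2],1),'z',np.nanpercentile(hz,[10,50,95]).round(4),'col',lab[b:e,a:c][m>0].mean(0).round(0))
E
python3 m.py
python3 -c "
import cv2
i=cv2.imread('pics/top0.png')[155:300,105:475]; cv2.imwrite('pics/top0z.png',cv2.resize(i,(800,314),interpolation=3))"
```

```text
bench z 0.000927727903480835
rack [ 552.  -330.9] [261.4 221.5] 87.3 z [0.0003 0.0041 0.0155] col [111. 125. 127.]
exp [487.  325.2] [164.7 165. ] 12.7 z [0.0025 0.0056 0.0193] col [123. 127. 134.]
far [628.7   8.2] [ 48.5 100.6] 71.8 z [0.0031 0.0061 0.0408] col [137. 125. 129.]
near [435.1   4.8] [112.5  86.8] 0.8 z [-0.0002  0.0042  0.0107] col [136. 124. 127.]
adapter [ 465.6 -124.4] [110.1  50.8] 12.4 z [0.0207 0.0324 0.0357] col [ 50. 127. 128.]
module [458.3 100.6] [124.5  83.3] 8.2 z [0.0015 0.0261 0.0294] col [155. 126. 126.]
fan [645.5 119. ] [48.  41.7] 1.5 z [0.0027 0.0284 0.0317] col [ 67. 126. 128.]
jar [ 658.6 -114.2] [49.9 61.5] 89.8 z [0.0012 0.0568 0.0612] col [176. 124. 133.]
```

View pics/top0z.png

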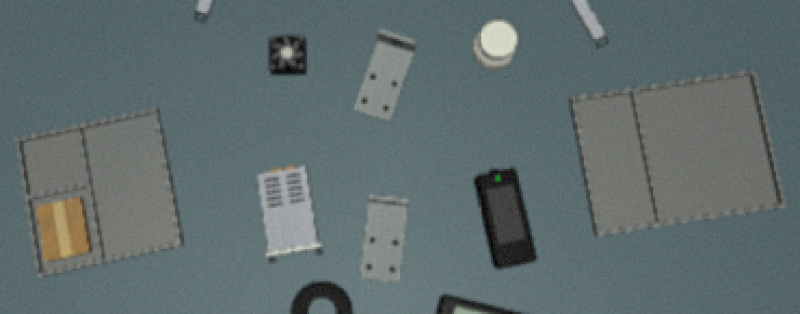

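```bash
cat > go.py <<'E'
import sys; from h import *
def rel(x,y,z,yaw):
    o=ctrl.get_obs(); M=R.from_rotvec(o['tool_rot']).as_matrix(); p=np.array(o['tool_pos'])*1000
    d=M.T@(np.array([x,y,z])-p); c=np.degrees(np.arctan2(M[1,0],M[0,0])); ro=-np.radians((yaw-c+180)%360-180)
    a=np.radians(yaw); N=np.array([[np.cos(a),np.sin(a),0],[np.sin(a),-np.cos(a),0],[0,0,-1]]); e=N.T@(np.array([x,y,z])-p)
    print('t',round(o['t'],2),'at',p.round(1),'yaw',c.round(2),'tilt z',M[:,2].round(4),'q6',o['q'][5].round(2),'| shift now',d.round(1),'| after roll',e.round(1),'roll',ro.round(4))
if __name__=='__main__': rel(*map(float,sys.argv[1:5]))
E
cat > snap.py <<'E'
import sys; from h import *
im,d,K,T=grab(sys.argv[1]); n=sys.argv[2]; cv2.imwrite(f'pics/{n}.png',im[...,::-1]); np.savez(n+'.npz',im=im,d=d,K=K,T=T)
E
python3 -m handwheel '[{"tx":30.6,"ty":-24.7,"tz":-3.9},{"tx":30.6,"ty":-24.7,"tz":-3.9},{"tx":30.6,"ty":-24.7,"tz":-3.9},{"tx":30.6,"ty":-24.7,"tz":-3.9},{"tx":30.6,"ty":-24.7,"tz":-3.9},{"tx":30.6,"ty":-24.7,"tz":-3.9},{"tx":30.6,"ty":-24.7,"tz":-3.9},{"tx":30.6,"ty":-24.7,"tz":-3.9},{"tx":30.6,"ty":-24.7,"tz":-3.9}]'
python3 -m handwheel '[{"tx":30.6,"ty":-24.7,"tz":-3.9},{"tx":30.6,"ty":-24.7,"tz":-3.9},{"tx":30.6,"ty":-24.7,"tz":-3.9},{"tx":30.6,"ty":-24.7,"tz":-3.9},{"tx":30.6,"ty":-24.7,"tz":-3.9},{"tx":30.6,"ty":-24.7,"tz":-3.9},{"tx":30.6,"ty":-24.7,"tz":-3.9},{"tx":30.6,"ty":-24.7,"tz":-3.9},{"tx":30.6,"ty":-24.7,"tz":-3.9},{"roll":0.105},{"roll":0.105},{"roll":0.105}]'
python3 -m handwheel '[{},{}]'
python3 go.py 580 0 300 0; python3 snap.py wrist w1
```

```text
t 0.15 at [ 194.6 -593.4  230.3] yaw 18.15 tilt z [-3.0e-04  1.6e-03 -1.0e+00] q6 -0.12 | shift now [ 551.1 -443.9  -68.9] | after roll [ 385.4 -593.4  -69.7] roll 0.3168$[0]: bad value
$[0]: bad value
$[0]: bad value
```

View pics/w1.png

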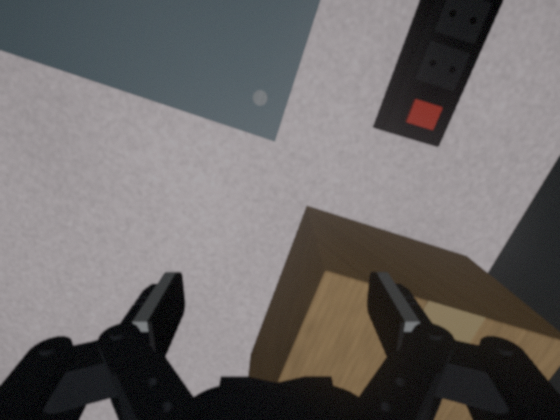

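View pics/wrist0.png

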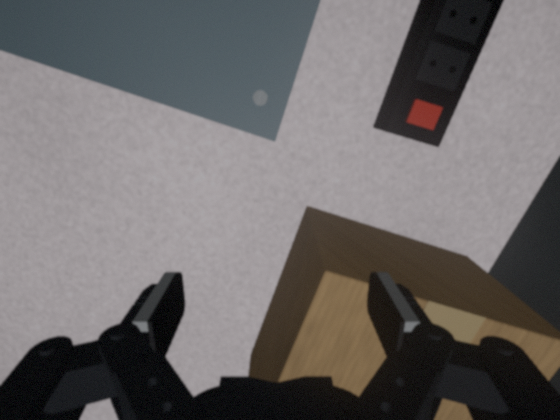

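Both show the start view with only the mat's corner, because the rows were refused. They probably need all four keys.

```bash
python3 -m handwheel '[{"tx":30.6,"ty":-24.7,"tz":-3.9,"roll":0},{"tx":30.6,"ty":-24.7,"tz":-3.9,"roll":0},{"tx":30.6,"ty":-24.7,"tz":-3.9,"roll":0},{"tx":30.6,"ty":-24.7,"tz":-3.9,"roll":0},{"tx":30.6,"ty":-24.7,"tz":-3.9,"roll":0},{"tx":30.6,"ty":-24.7,"tz":-3.9,"roll":0},{"tx":30.6,"ty":-24.7,"tz":-3.9,"roll":0},{"tx":30.6,"ty":-24.7,"tz":-3.9,"roll":0},{"tx":30.6,"ty":-24.7,"tz":-3.9,"roll":0}]'
python3 -m handwheel '[{"tx":30.6,"ty":-24.7,"tz":-3.9,"roll":0},{"tx":30.6,"ty":-24.7,"tz":-3.9,"roll":0},{"tx":30.6,"ty":-24.7,"tz":-3.9,"roll":0},{"tx":30.6,"ty":-24.7,"tz":-3.9,"roll":0},{"tx":30.6,"ty":-24.7,"tz":-3.9,"roll":0},{"tx":30.6,"ty":-24.7,"tz":-3.9,"roll":0},{"tx":30.6,"ty":-24.7,"tz":-3.9,"roll":0},{"tx":30.6,"ty":-24.7,"tz":-3.9,"roll":0},{"tx":30.6,"ty":-24.7,"tz":-3.9,"roll":0},{"tx":0,"ty":0,"tz":0,"roll":0.105},{"tx":0,"ty":0,"tz":0,"roll":0.105},{"tx":0,"ty":0,"tz":0,"roll":0.105}]'
python3 -m handwheel '[{"tx":0,"ty":0,"tz":0,"roll":0},{"tx":0,"ty":0,"tz":0,"roll":0}]'
python3 go.py 580 0 300 0; python3 snap.py wrist w2
```

```text
t: 0.95
tool_pos: [0.3877, -0.295, 0.2665]
tool_rot: [3.102, 0.495, 0.0]
contact_force: [0.9, -0.6, -0.3]
opening: 0.0853
grip_force: 0.0
t: 1.95
tool_pos: [0.5798, 0.0012, 0.3011]
tool_rot: [-3.142, 0.002, 0.001]
contact_force: [0.8, 0.9, -0.0]
opening: 0.0853
grip_force: 0.0
t: 2.12
tool_pos: [0.5795, 0.0003, 0.3012]
tool_rot: [-3.142, -0.007, 0.001]
contact_force: [-0.6, -0.1, -1.2]
opening: 0.0852
grip_force: 0.0
t 2.12 at [5.795e+02 3.000e-01 3.012e+02] yaw 0.26 tilt z [-4.e-04  1.e-04 -1.e+00] q6 1.44 | shift now [0.5 0.3 1.2] | after roll [0.5 0.3 1.2] roll 0.0045
```

View pics/w2.png

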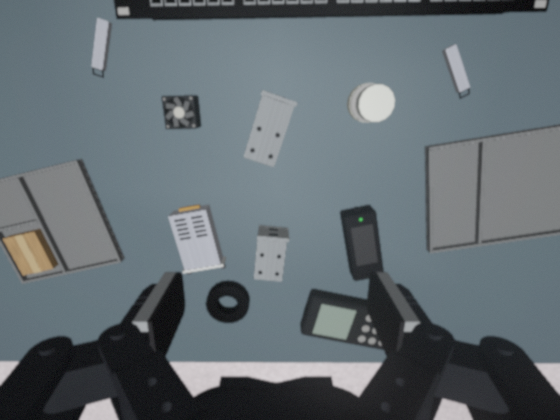

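```bash
cat > m2.py <<'E'
from h import *
import sys
def rect(n,box,zlo,zhi,zp,lmin=None,lmax=None):
    z=np.load(n+'.npz'); im,d,K,T=z['im'],z['d'],z['K'],z['T']; P=pts(d,K,T)
    a,b,c,e=box; L=cv2.cvtColor(im,cv2.COLOR_RGB2LAB)[...,0].astype(int)
    L=cv2.GaussianBlur(L.astype(np.float32),(3,3),0)
    m=np.zeros(d.shape,np.uint8); m[b:e,a:c]=((P[...,2]>zlo)&(P[...,2]<zhi))[b:e,a:c]
    if lmin: m&=(L>lmin).astype(np.uint8)
    if lmax: m&=(L<lmax).astype(np.uint8)
    m=cv2.morphologyEx(cv2.morphologyEx(m,cv2.MORPH_CLOSE,np.ones((5,5))),cv2.MORPH_OPEN,np.ones((3,3)))
    cs,_=cv2.findContours(m,cv2.RETR_EXTERNAL,cv2.CHAIN_APPROX_NONE); k=max(cs,key=cv2.contourArea)[:,0]
    W=(ray(k,K,T,zp)[:,:2]*1000).astype(np.float32); r=cv2.minAreaRect(W)
    ang=r[2]; 
    while ang>45: ang-=90
    while ang<-45: ang+=90
    u=np.array([np.cos(np.radians(ang)),np.sin(np.radians(ang))]); v=np.array([-u[1],u[0]])
    zz=P[...,2][m>0]; px=T[2,3]*1000/K[0,0]
    X,Y=W@u,W@v
    return dict(c=np.round(r[0],1),yaw=round(ang,1),lx=np.ptp(X).round(1),ly=np.ptp(Y).round(1),px=round(px,2),z=np.median(zz).round(4),area=cv2.contourArea(k)),(W,u,v)
if __name__=='__main__':
  z=np.load('w2.npz'); P=pts(z['d'],z['K'],z['T'])
  L=cv2.cvtColor(z['im'],cv2.COLOR_RGB2LAB)[...,0]
  print('bench',np.nanmedian(P[150:200,310:345,2]),np.nanstd(P[150:200,310:345,2]),'L bg',np.median(L[150:200,310:345]),'ear',np.median(L[240:270,260:282]),np.median(L[110:150,260:280]),'tray',np.median(L[160:230,490:540]))
  for nm,a in dict(adapter=((335,195,390,285),.027,.04,.032),module=((160,195,235,280),.02,.034,.026),fan=((155,85,208,138),.02,.036,.028),near=((245,215,295,290),-.003,.012,.005,125),far=((240,85,300,172),-.003,.012,.005,125),jar=((340,75,400,130),.05,.066,.058)).items():
    print(nm,rect('w2',*a)[0])
E
python3 m2.py
```

```text
bench -0.0008960964296080287 0.0008189244445484839 L bg 142.0 ear 170.0 170.0 tray 138.0
adapter {'c': array([ 467.9, -124.3]), 'yaw': 12.9, 'lx': np.float64(104.4), 'ly': np.float64(45.3), 'px': np.float64(1.38), 'z': np.float64(nan), 'area': 2001.5}
module {'c': array([471.4, 112.8]), 'yaw': 10.6, 'lx': np.float64(90.9), 'ly': np.float64(61.5), 'px': np.float64(1.38), 'z': np.float64(nan), 'area': 2200.0}
fan {'c': array([647. , 118.9]), 'yaw': 1.3, 'lx': np.float64(39.4), 'ly': np.float64(41.4), 'px': np.float64(1.38), 'z': np.float64(nan), 'area': 1051.5}
near {'c': array([441.8,   8.5]), 'yaw': 0.3, 'lx': np.float64(123.7), 'ly': np.float64(76.7), 'px': np.float64(1.38), 'z': np.float64(nan), 'area': 3616.0}
far {'c': array([623.8,   8.5]), 'yaw': 0.3, 'lx': np.float64(111.0), 'ly': np.float64(81.5), 'px': np.float64(1.38), 'z': np.float64(nan), 'area': 5074.0}
jar {'c': array([ 659.1, -113.1]), 'yaw': 0.3, 'lx': np.float64(39.9), 'ly': np.float64(41.7), 'px': np.float64(1.38), 'z': np.float64(nan), 'area': 1061.5}
```

```bash
cat > m3.py <<'E'
from m2 import *
for nm,a in dict(near=((245,215,295,290),-.003,.009,.005,155),far=((240,85,300,172),-.003,.009,.005,155)).items():
    r,(W,u,v)=rect('w2',*a); c=np.array(r['c'])
    X,Y=(W-c)@u,(W-c)@v; mid=np.abs(X)<np.ptp(X)*.3
    # long-side line fits
    s=[np.polyfit(X[mid&(Y>0)],Y[mid&(Y>0)],1),np.polyfit(X[mid&(Y<0)],Y[mid&(Y<0)],1)]
    em=(X<X.min()+5)&(np.abs(Y)<15); end=np.median(X[em])
    sl=(s[0][0]+s[1][0])/2; off=(s[0][1]+s[1][1])/2; w=s[0][1]-s[1][1]
    yaw=r['yaw']+np.degrees(sl); 
    def at(x): X0=end+75+x; return (c+u*X0+v*(off+sl*X0)).round(1)
    print(nm,r,'yaw',round(yaw,2),'width',round(w,1),'end',end.round(1),'origin',at(0),'grip',at(-18),'Xmax',X.max().round(1))
E
python3 m3.py
```

```text
near {'c': array([430.8,   8.3]), 'yaw': -5.3, 'lx': np.float64(68.2), 'ly': np.float64(43.3), 'px': np.float64(1.38), 'z': np.float64(nan), 'area': 1073.5} yaw -5.46 width 41.7 end -33.1 origin [472.5   4.3] grip [454.6   6. ] Xmax 34.1
far {'c': array([621.7,  10.2]), 'yaw': -18.0, 'lx': np.float64(86.3), 'ly': np.float64(45.1), 'px': np.float64(1.38), 'z': np.float64(nan), 'area': 2124.0} yaw -17.81 width 43.7 end -42.3 origin [652.7   0. ] grip [635.6   5.5] Xmax 43.1
```

```bash
python3 go.py 454.6 6 60 -5.5
```

```text
t 2.17 at [5.795e+02 1.000e-01 3.013e+02] yaw 0.23 tilt z [-3.e-04  0.e+00 -1.e+00] q6 1.44 | shift now [-124.8   -6.4  241.4] | after roll [-124.9    6.1  241.3] roll 0.1001
```

```bash
python3 -m handwheel '[{"tx":0,"ty":0,"tz":0,"roll":0.1},{"tx":-15.6,"ty":0.76,"tz":30.2,"roll":0},{"tx":-15.6,"ty":0.76,"tz":30.2,"roll":0},{"tx":-15.6,"ty":0.76,"tz":30.2,"roll":0},{"tx":-15.6,"ty":0.76,"tz":30.2,"roll":0},{"tx":-15.6,"ty":0.76,"tz":30.2,"roll":0},{"tx":-15.6,"ty":0.76,"tz":30.2,"roll":0},{"tx":-15.6,"ty":0.76,"tz":30.2,"roll":0},{"tx":-15.6,"ty":0.76,"tz":30.2,"roll":0},{"tx":0,"ty":0,"tz":0,"roll":0},{"tx":0,"ty":0,"tz":0,"roll":0}]' 62 60
python3 go.py 454.6 6 1 -5.5; python3 snap.py wrist w3
```

```text
t: 3.08
tool_pos: [0.4532, 0.0064, 0.0586]
tool_rot: [-3.137, 0.153, 0.005]
contact_force: [1.1, 0.2, 1.2]
opening: 0.0621
grip_force: 0.0
t 3.08 at [453.2   6.4  58.6] yaw -5.59 tilt z [-3.4e-03  6.0e-04 -1.0e+00] q6 1.52 | shift now [ 1.7  0.3 57.6] | after roll [ 1.5  0.3 57.6] roll -0.0015
```

View pics/w3.png

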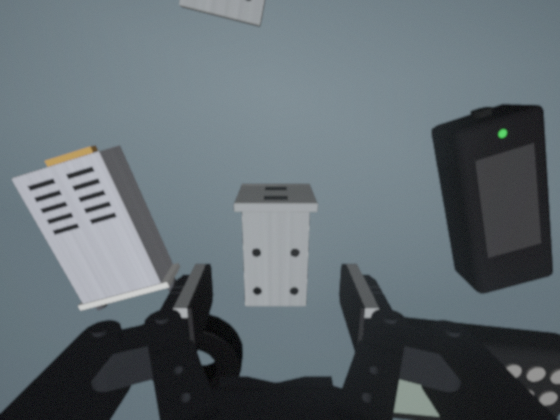

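The ear is centred between the fingers (leg at column 276, finger midpoint ≈277). Going down.

```bash
python3 -m handwheel '[{"tx":0.5,"ty":0,"tz":20,"roll":0},{"tx":0.5,"ty":0,"tz":20,"roll":0},{"tx":0.5,"ty":0,"tz":10,"roll":0},{"tx":0,"ty":0,"tz":4,"roll":0},{"tx":0,"ty":0,"tz":3,"roll":0},{"tx":0,"ty":0,"tz":0,"roll":0}]'
python3 -m handwheel '[{"tx":0,"ty":0,"tz":0,"roll":0},{"tx":0,"ty":0,"tz":0,"roll":0},{"tx":0,"ty":0,"tz":0,"roll":0},{"tx":0,"ty":0,"tz":0,"roll":0},{"tx":0,"ty":0,"tz":0,"roll":0},{"tx":0,"ty":0,"tz":0,"roll":0}]' 36 60
python3 go.py 454.6 6 1 -5.5
```

```text
t: 3.63
tool_pos: [0.4575, 0.006, 0.0039]
tool_rot: [3.138, -0.154, 0.002]
contact_force: [-0.5, -0.1, -0.5]
opening: 0.0621
grip_force: 0.0
t: 4.13
tool_pos: [0.4573, 0.0061, 0.004]
tool_rot: [3.138, -0.154, 0.003]
contact_force: [0.1, 0.2, 6.5]
opening: 0.0361
grip_force: 3.0
t 4.13 at [457.3   6.1   4. ] yaw -5.62 tilt z [ 1.9e-03 -2.0e-04 -1.0e+00] q6 1.52 | shift now [-2.6  0.4  3. ] | after roll [-2.6  0.4  3. ] roll -0.0021
```

```bash
python3 -m handwheel '[{"tx":0,"ty":0,"tz":0,"roll":0},{"tx":0,"ty":0,"tz":0,"roll":0},{"tx":-2.6,"ty":0,"tz":0,"roll":0},{"tx":0,"ty":0,"tz":2.5,"roll":0},{"tx":0,"ty":0,"tz":2,"roll":0},{"tx":0,"ty":0,"tz":0,"roll":0}]' 62 60
python3 -m handwheel '[{"tx":0,"ty":0,"tz":0,"roll":0},{"tx":0,"ty":0,"tz":0,"roll":0},{"tx":0,"ty":0,"tz":0,"roll":0},{"tx":0,"ty":0,"tz":0,"roll":0},{"tx":0,"ty":0,"tz":0,"roll":0},{"tx":0,"ty":0,"tz":0,"roll":0}]' 36 60
python3 go.py 454.6 6 1 -5.5
```

```text
t: 4.63
tool_pos: [0.4529, 0.0066, -0.0024]
tool_rot: [-3.138, 0.154, 0.002]
contact_force: [-0.8, 0.2, -0.2]
opening: 0.0619
grip_force: 0.0
t: 5.13
tool_pos: [0.454, 0.0065, -0.0013]
tool_rot: [-3.138, 0.154, -0.001]
contact_force: [-1.0, 0.4, 1.8]
opening: 0.0417
grip_force: 61.2
t 5.13 at [454.    6.5  -1.3] yaw -5.63 tilt z [ 5.e-04  0.e+00 -1.e+00] q6 1.52 | shift now [ 0.7  0.4 -2.3] | after roll [ 0.7  0.4 -2.3] roll -0.0022
```

```bash
python3 -m handwheel '[{"tx":0,"ty":0,"tz":-10,"roll":0},{"tx":0,"ty":0,"tz":-30,"roll":0},{"tx":0,"ty":0,"tz":-40,"roll":0},{"tx":0,"ty":0,"tz":-40,"roll":0},{"tx":0,"ty":0,"tz":-40,"roll":0},{"tx":0,"ty":0,"tz":-40,"roll":0},{"tx":0,"ty":0,"tz":0,"roll":0}]'
python3 go.py 620 -340 230 9.5
```

```text
t: 5.72
tool_pos: [0.4581, 0.0058, 0.2087]
tool_rot: [3.136, -0.154, 0.026]
contact_force: [1.3, -0.6, -0.1]
opening: 0.0413
grip_force: 61.6
t 5.72 at [458.1   5.8 208.7] yaw -5.62 tilt z [ 0.0163 -0.0025 -0.9999] q6 1.52 | shift now [195.3 328.3 -17.8] | after roll [102.6 367.8 -21.3] roll -0.2639
```

```bash
python3 -m handwheel '[{"tx":0,"ty":0,"tz":0,"roll":-0.088},{"tx":0,"ty":0,"tz":0,"roll":-0.088},{"tx":0,"ty":0,"tz":0,"roll":-0.088},{"tx":20.6,"ty":36,"tz":-2,"roll":0},{"tx":20.6,"ty":36,"tz":-2,"roll":0},{"tx":20.6,"ty":36,"tz":-2,"roll":0},{"tx":20.6,"ty":36,"tz":-2,"roll":0},{"tx":20.6,"ty":36,"tz":-2,"roll":0},{"tx":0,"ty":37,"tz":-2,"roll":0},{"tx":0,"ty":37,"tz":-2,"roll":0},{"tx":0,"ty":37,"tz":-2,"roll":0},{"tx":0,"ty":38,"tz":-2,"roll":0}]'
python3 -m handwheel '[{"tx":0,"ty":38,"tz":-2,"roll":0},{"tx":0,"ty":0,"tz":0,"roll":0},{"tx":0,"ty":0,"tz":0,"roll":0}]'
python3 go.py 620 -340 230 9.5; python3 snap.py wrist w4
```

```text
t: 6.72
tool_pos: [0.6093, -0.3024, 0.2156]
tool_rot: [-3.13, -0.26, 0.002]
contact_force: [0.3, -0.7, -1.2]
opening: 0.0418
grip_force: 61.6
t: 6.97
tool_pos: [0.6151, -0.3403, 0.2172]
tool_rot: [-3.13, -0.255, 0.002]
contact_force: [-0.2, -0.4, -2.3]
opening: 0.0411
grip_force: 61.7
t 6.97 at [ 615.1 -340.3  217.2] yaw 9.33 tilt z [-0.0015  0.0011 -1.    ] q6 0.8 | shift now [  4.8   0.5 -12.8] | after roll [  4.8   0.5 -12.8] roll -0.0029
```

View pics/w4.png

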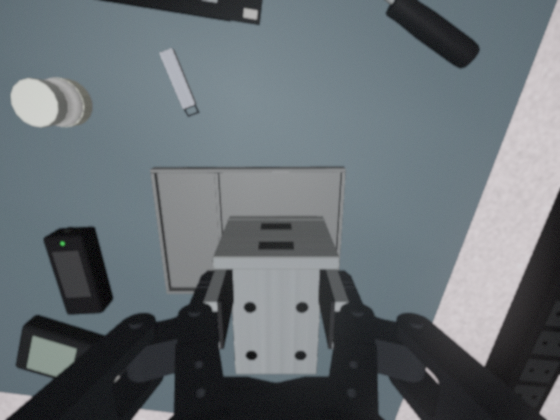

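The ear is held level. The tray's rim corners are at about (153,168), (345,167) and (168,293), with the divider top at (219,170). Next I fit the edges.

```bash
cat > m4.py <<'E'
from h import *
z=np.load('w4.npz'); im,d,K,T=z['im'],z['d'],z['K'],z['T']
B=(cv2.cvtColor(im,cv2.COLOR_RGB2LAB).astype(float)); 
print(im[155:180:1,280].tolist()); print(im[230,150:185].tolist()); print(im[190,335:352].tolist())
sat=im[...,2].astype(float)-im[...,0]; sat=cv2.GaussianBlur(sat,(3,3),0)
bg=np.median(sat[120:150,220:330]); tr=np.median(sat[185:205,240:320]); th=(bg+tr)/2; print(bg,tr)
def cross(line): # first crossing index (bench->tray)
    i=np.argmax(line<th); return i-1+(line[i-1]-th)/(line[i-1]-line[i])
top=np.array([(u,158+cross(sat[158:185,u])) for u in range(160,338,2)])
left=np.array([(140+cross(sat[v,140:185]),v) for v in range(178,285,2)])
right=np.array([(360-cross(sat[v,300:361][::-1]),v) for v in range(175,240,2)])
bot=np.array([(u,308-cross(sat[270:309,u][::-1])) for u in range(172,200,2)])
def fit(p):
    W=ray(p,K,T,.014)[:,:2]*1000; c=np.median(W,0)
    for _ in range(4):
        l=cv2.fitLine(W.astype(np.float32),cv2.DIST_HUBER,0,.01,.01).ravel(); n=np.array([-l[1],l[0]]); r=(W-l[2:])@n; W=W[abs(r)<max(1,2*np.std(r))]
    return l,len(W),np.std(r)
for nm,p in dict(top=top,left=left,right=right,bot=bot).items():
    l,n,s=fit(p); a=np.degrees(np.arctan2(l[1],l[0])); print(nm,l[2:].round(1),'ang',a.round(2),n,s.round(2))
E
python3 m4.py
```

```text
[[122, 135, 143], [122, 136, 142], [122, 136, 143], [121, 135, 142], [121, 134, 141], [120, 134, 142], [122, 138, 143], [121, 135, 143], [120, 135, 142], [119, 133, 141], [116, 128, 135], [104, 113, 119], [93, 97, 100], [100, 104, 106], [123, 125, 127], [138, 140, 141], [145, 147, 149], [147, 149, 151], [148, 149, 151], [145, 147, 149], [147, 148, 150], [146, 149, 150], [146, 148, 149], [144, 147, 147], [145, 147, 148]]
[[109, 124, 132], [110, 125, 133], [112, 127, 133], [109, 124, 132], [110, 125, 132], [110, 125, 132], [110, 125, 132], [116, 127, 133], [125, 131, 135], [130, 132, 134], [122, 124, 125], [97, 99, 100], [69, 70, 71], [83, 84, 84], [110, 112, 112], [127, 130, 131], [132, 134, 135], [135, 137, 137], [133, 135, 137], [132, 134, 136], [135, 136, 138], [135, 137, 139], [135, 137, 137], [134, 137, 137], [134, 136, 138], [136, 138, 138], [135, 137, 139], [135, 136, 138], [135, 138, 139], [134, 136, 137], [134, 136, 138], [135, 138, 139], [135, 137, 139], [135, 138, 138], [136, 137, 139]]
[[140, 141, 142], [140, 141, 143], [137, 139, 141], [130, 133, 134], [107, 108, 110], [100, 103, 105], [123, 126, 128], [135, 138, 139], [133, 137, 139], [121, 129, 133], [116, 129, 134], [114, 128, 135], [115, 131, 138], [116, 131, 139], [116, 130, 138], [115, 129, 137], [116, 130, 137]]
21.3125 3.125
top [ 628.7 -338.4] ang -80.39 89 0.09
left [ 534.3 -215.2] ang 9.64 54 0.04
right [ 597.8 -420.3] ang 9.7 33 0.05
bot [ 444.3 -252. ] ang 60.61 9 1.88
```

```bash
cat >> m4.py <<'E'
print('---'); print(T[:3,3]); print(im[280:305,185].tolist())
u=np.array([.98588,.16746]);v=np.array([-.16746,.98588])
for c in (176,185,194):
  for r in range(284,302,2): 
    W=ray([c,r],K,T,.014)[0,:2]*1000; print(c,r,(W@u).round(1),sat[r,c].round(0),im[r,c].tolist())
E
python3 m4.py | sed '1,/---/d'
```

```text
[ 0.69729528 -0.3274171   0.35849387]
[[131, 133, 133], [130, 132, 134], [130, 132, 134], [131, 133, 134], [129, 132, 133], [127, 129, 131], [117, 119, 120], [96, 98, 99], [73, 76, 76], [70, 70, 71], [82, 84, 85], [107, 108, 110], [121, 123, 125], [118, 125, 127], [110, 122, 128], [108, 121, 129], [106, 120, 129], [105, 120, 129], [104, 119, 128], [107, 121, 129], [105, 120, 128], [105, 119, 128], [104, 119, 126], [100, 116, 124], [97, 111, 118]]
176 284 417.2 3.0 [131, 132, 133]
176 286 414.4 3.0 [117, 118, 121]
176 288 411.5 2.0 [77, 78, 79]
176 290 408.7 2.0 [81, 82, 82]
176 292 405.8 5.0 [120, 124, 125]
176 294 402.9 16.0 [112, 121, 128]
176 296 400.0 22.0 [104, 120, 128]
176 298 397.1 23.0 [105, 121, 128]
176 300 394.1 23.0 [103, 118, 126]
185 284 417.2 3.0 [129, 132, 133]
185 286 414.3 3.0 [117, 119, 120]
185 288 411.5 3.0 [73, 76, 76]
185 290 408.6 2.0 [82, 84, 85]
185 292 405.7 5.0 [121, 123, 125]
185 294 402.9 16.0 [110, 122, 128]
185 296 400.0 23.0 [106, 120, 129]
185 298 397.0 24.0 [104, 119, 128]
185 300 394.1 23.0 [105, 120, 128]
194 284 417.1 3.0 [129, 131, 133]
194 286 414.3 3.0 [115, 118, 118]
194 288 411.4 2.0 [72, 73, 75]
194 290 408.6 3.0 [57, 58, 60]
194 292 405.7 4.0 [60, 61, 63]
194 294 402.8 6.0 [37, 41, 42]
194 296 399.9 6.0 [29, 34, 35]
194 298 397.0 5.0 [17, 18, 24]
194 300 394.1 5.0 [24, 30, 31]
```

```bash
python3 go.py 565.6 -353.3 60 9.65
```

```text
t 7.02 at [ 615.3 -338.8  217.3] yaw 9.43 tilt z [-0.0015  0.0015 -1.    ] q6 0.8 | shift now [-51.2   6.5 157.4] | after roll [-51.4   6.  157.3] roll -0.0039
```

```bash
python3 -m handwheel '[{"tx":-10.3,"ty":1.2,"tz":30,"roll":-0.004},{"tx":-10.3,"ty":1.2,"tz":32,"roll":0},{"tx":-10.3,"ty":1.2,"tz":32,"roll":0},{"tx":-10.3,"ty":1.2,"tz":32,"roll":0},{"tx":-10,"ty":1.2,"tz":31,"roll":0},{"tx":0,"ty":0,"tz":0,"roll":0},{"tx":0,"ty":0,"tz":0,"roll":0},{"tx":0,"ty":0,"tz":0,"roll":0}]'
python3 go.py 565.6 -353.3 3.2 9.65
```

```text
t: 7.68
tool_pos: [0.5679, -0.3528, 0.0637]
tool_rot: [3.128, 0.268, 0.004]
contact_force: [0.5, -1.1, -1.2]
opening: 0.0415
grip_force: 61.8
t 7.68 at [ 567.9 -352.8   63.7] yaw 9.79 tilt z [ 0.0026 -0.0016 -1.    ] q6 0.73 | shift now [-2.5 -0.  60.5] | after roll [-2.4  0.1 60.5] roll 0.0024
```

```bash
python3 -m handwheel '[{"tx":-2.4,"ty":0,"tz":20,"roll":0},{"tx":0,"ty":0,"tz":20,"roll":0},{"tx":0,"ty":0,"tz":10,"roll":0},{"tx":0,"ty":0,"tz":0,"roll":0},{"tx":0,"ty":0,"tz":0,"roll":0}]'
python3 go.py 565.6 -353.3 3.2 9.65
python3 -m handwheel '[{"tx":0,"ty":0,"tz":0,"roll":0}]'
python3 go.py 565.6 -353.3 3.2 9.65
```

```text
t: 8.1
tool_pos: [0.5652, -0.3537, 0.0129]
tool_rot: [3.129, 0.267, 0.002]
contact_force: [0.3, 0.1, -1.1]
opening: 0.0416
grip_force: 61.8
t 8.1 at [ 565.2 -353.7   12.9] yaw 9.76 tilt z [ 0.0015 -0.0011 -1.    ] q6 0.73 | shift now [ 0.5 -0.3  9.7] | after roll [ 0.5 -0.3  9.7] roll 0.002
t: 8.18
tool_pos: [0.5656, -0.3542, 0.0138]
tool_rot: [3.128, 0.267, 0.004]
contact_force: [1.0, 0.2, -1.2]
opening: 0.0417
grip_force: 61.8
t 8.18 at [ 565.6 -354.2   13.8] yaw 9.75 tilt z [ 0.0029 -0.0022 -1.    ] q6 0.73 | shift now [ 0.1 -1.  10.6] | after roll [ 0.2 -0.9 10.6] roll 0.0017
```

```bash
python3 -m handwheel '[{"tx":0,"ty":0,"tz":5,"roll":0},{"tx":0,"ty":0,"tz":3,"roll":0},{"tx":0,"ty":0,"tz":1,"roll":0},{"tx":0,"ty":0,"tz":0,"roll":0},{"tx":0,"ty":0,"tz":0,"roll":0}]'
python3 -m handwheel '[{"tx":0,"ty":0,"tz":1,"roll":0},{"tx":0,"ty":0,"tz":0,"roll":0}]'
```

```text
t: 8.6
tool_pos: [0.5642, -0.3535, 0.0028]
tool_rot: [3.13, 0.266, 0.001]
contact_force: [-1.7, 0.6, 0.5]
opening: 0.0414
grip_force: 62.0
t: 8.77
tool_pos: [0.5642, -0.3536, 0.0027]
tool_rot: [-3.13, -0.266, 0.0]
contact_force: [-1.8, 2.3, 5.7]
opening: 0.0417
grip_force: 62.7
```

```bash
python3 -m handwheel '[{"tx":0,"ty":0,"tz":0,"roll":0},{"tx":0,"ty":0,"tz":0,"roll":0},{"tx":0,"ty":0,"tz":0,"roll":0},{"tx":0,"ty":0,"tz":0,"roll":0},{"tx":0,"ty":0,"tz":-10,"roll":0},{"tx":0,"ty":0,"tz":-30,"roll":0},{"tx":0,"ty":0,"tz":-40,"roll":0},{"tx":0,"ty":0,"tz":-40,"roll":0},{"tx":20,"ty":0,"tz":-35,"roll":0},{"tx":20,"ty":0,"tz":-35,"roll":0},{"tx":0,"ty":0,"tz":0,"roll":0},{"tx":0,"ty":0,"tz":0,"roll":0}]' 62
python3 go.py 635.6 5.5 200 -18; python3 snap.py wrist w5
```

```text
t: 9.77
tool_pos: [0.6059, -0.3476, 0.1966]
tool_rot: [3.125, 0.268, 0.01]
contact_force: [-0.8, -0.5, -0.9]
opening: 0.0619
grip_force: 0.0
t 9.77 at [ 605.9 -347.6  196.6] yaw 9.79 tilt z [ 0.0066 -0.0048 -1.    ] q6 0.77 | shift now [  89.4 -342.8   -4.9] | after roll [ -80.8 -345.    -3.4] roll 0.4851
```

View pics/w5.png

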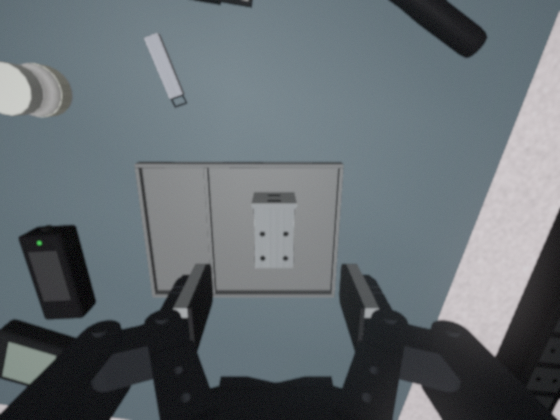

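The lower ear lies flat and square in the wide pocket (leg columns 253–296, rows 203–268). I'll measure it in this picture.

```bash
cat > m5.py <<'E'
from h import *
z=np.load('w5.npz'); im,d,K,T=z['im'],z['d'],z['K'],z['T']
g=cv2.GaussianBlur(cv2.cvtColor(im,cv2.COLOR_RGB2GRAY).astype(np.float32),(3,3),0)
print('floor',np.median(g[210:260,222:245]),'leg',np.median(g[210:260,265:280]))
th=(np.median(g[210:260,222:245])+np.median(g[210:260,265:280]))/2
def cr(l): i=np.argmax(l>th); return i-1+(th-l[i-1])/(l[i]-l[i-1])
rows=range(212,262,2)
Lf=np.array([(240+cr(g[v,240:275]),v) for v in rows]); Rt=np.array([(310-cr(g[v,275:311][::-1]),v) for v in rows])
Bt=np.array([(u,285-cr(g[250:286,u][::-1])) for u in range(258,292,2)])
def fit(p):
    W=ray(p,K,T,.009)[:,:2]*1000; l=cv2.fitLine(W.astype(np.float32),cv2.DIST_HUBER,0,.01,.01).ravel(); return l, np.degrees(np.arctan(l[1]/l[0])), np.median(W,0)
a=fit(Lf);b=fit(Rt);c=fit(Bt); yaw=(a[1]+b[1])/2; print(a[1],b[1],c[1])
u=np.array([np.cos(np.radians(yaw)),np.sin(np.radians(yaw))]); v=np.array([-u[1],u[0]])
ya,yb=a[0][2:]@v,b[0][2:]@v; xe=c[0][2:]@u; print('width',ya-yb,'T',T[:3,3])
O=u*(xe+75)+v*(ya+yb)/2; print('origin',O,'yaw',yaw); 
P=O-70*u; G=P+18*u; print('upper origin',P,'grip tcp',G)
ut=np.array([.98588,.16746]);vt=np.array([-.16746,.98588]); print('in tray',(O@ut-482).round(1),(O@vt+408.05).round(1))
E
python3 m5.py
```

```text
floor 137.75 leg 157.875
11.007394 8.470049 -79.521904
width 42.976807 T [ 0.68676046 -0.33319264  0.33848281]
origin [ 582.11414 -350.92587] yaw 9.738722
upper origin [ 513.12286 -362.76675] grip tcp [ 530.86346 -359.72195]
in tray 33.1 -35.4
```

```bash
python3 -m handwheel '[{"tx":9,"ty":-34.3,"tz":0,"roll":0},{"tx":9,"ty":-34.3,"tz":0,"roll":0},{"tx":9,"ty":-34.3,"tz":0,"roll":0},{"tx":9,"ty":-34.3,"tz":0,"roll":0},{"tx":9,"ty":-34.3,"tz":0,"roll":0},{"tx":9,"ty":-34.3,"tz":0,"roll":0},{"tx":9,"ty":-34.3,"tz":0,"roll":0},{"tx":9,"ty":-34.3,"tz":0,"roll":0},{"tx":9,"ty":-34.3,"tz":0,"roll":0},{"tx":9,"ty":-34.3,"tz":0,"roll":0},{"tx":0,"ty":0,"tz":0,"roll":-0.121},{"tx":0,"ty":0,"tz":0,"roll":-0.121}]'
python3 -m handwheel '[{"tx":0,"ty":0,"tz":0,"roll":-0.121},{"tx":0,"ty":0,"tz":0,"roll":-0.121},{"tx":0,"ty":0,"tz":0,"roll":-0.121},{"tx":0,"ty":0,"tz":0,"roll":-0.121},{"tx":0,"ty":0,"tz":0,"roll":-0.121},{"tx":0,"ty":0,"tz":0,"roll":-0.121},{"tx":0,"ty":0,"tz":0,"roll":-0.121},{"tx":0,"ty":0,"tz":0,"roll":-0.121},{"tx":0,"ty":0,"tz":0,"roll":-0.121},{"tx":0,"ty":0,"tz":0,"roll":-0.121},{"tx":0,"ty":0,"tz":0,"roll":-0.121},{"tx":0,"ty":0,"tz":0,"roll":-0.121}]' >/dev/null
python3 -m handwheel '[{"tx":0,"ty":0,"tz":0,"roll":-0.121},{"tx":0,"ty":0,"tz":0,"roll":-0.121},{"tx":0,"ty":0,"tz":0,"roll":-0.121},{"tx":0,"ty":0,"tz":0,"roll":-0.121},{"tx":0,"ty":0,"tz":0,"roll":-0.121},{"tx":0,"ty":0,"tz":0,"roll":-0.121},{"tx":0,"ty":0,"tz":0,"roll":-0.121},{"tx":0,"ty":0,"tz":0,"roll":-0.121},{"tx":0,"ty":0,"tz":0,"roll":0},{"tx":0,"ty":0,"tz":0,"roll":0}]'
python3 go.py 635.6 5.5 60 162.2; python3 snap.py wrist w6
```

```text
t: 10.82
tool_pos: [0.6324, 0.0087, 0.1887]
tool_rot: [-3.071, -0.656, 0.007]
contact_force: [-0.1, -0.8, 0.4]
opening: 0.0619
grip_force: 0.0
t: 12.65
tool_pos: [0.6329, 0.0064, 0.1894]
tool_rot: [-0.49, -3.1, 0.0]
contact_force: [0.0, 0.5, -0.9]
opening: 0.0623
grip_force: 0.0
t 12.65 at [632.9   6.4 189.4] yaw 162.05 tilt z [-3.4e-03  3.0e-04 -1.0e+00] q6 -1.36 | shift now [-3.300e+00  1.000e-01  1.294e+02] | after roll [ -2.8  -0.  129.4] roll -0.0027
```

View pics/w6.png

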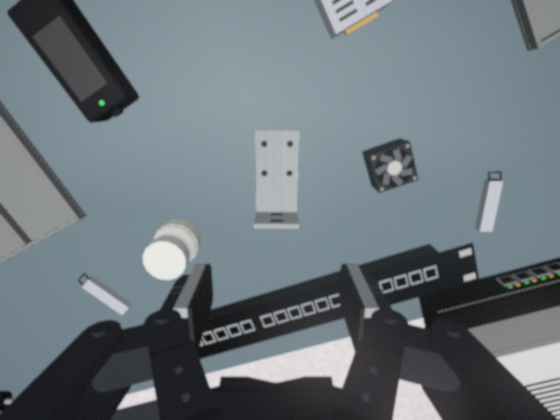

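The ear lies straight below (leg columns 255–299, free end at row ≈130). The jar at (165,265) is clear of the fingers. I'll check its grip point.

```bash
cat > m6.py <<'E'
from h import *
z=np.load('w6.npz'); im,d,K,T=z['im'],z['d'],z['K'],z['T']
g=cv2.GaussianBlur(cv2.cvtColor(im,cv2.COLOR_RGB2GRAY).astype(np.float32),(3,3),0)
th=(np.median(g[140:200,230:248])+np.median(g[140:200,270:282]))/2
def cr(l): i=np.argmax(l>th); return i-1+(th-l[i-1])/(l[i]-l[i-1])
rows=range(140,205,2)
Lf=np.array([(235+cr(g[v,235:275]),v) for v in rows]); Rt=np.array([(320-cr(g[v,280:321][::-1]),v) for v in rows])
En=np.array([(u,115+cr(g[115:150,u])) for u in range(260,296,2)])
def fit(p):
    W=ray(p,K,T,.005)[:,:2]*1000; l=cv2.fitLine(W.astype(np.float32),cv2.DIST_HUBER,0,.01,.01).ravel(); return l[2:], np.degrees(np.arctan(l[1]/l[0]))
a=fit(Lf);b=fit(Rt);c=fit(En); yaw=(a[1]+b[1])/2; print(a[1],b[1],c[1])
u=np.array([np.cos(np.radians(yaw)),np.sin(np.radians(yaw))]); v=np.array([-u[1],u[0]])
O=u*(c[0]@u+75)+v*((a[0]+b[0])/2@v); print('w',(a[0]-b[0])@v,'grip',O-18*u,yaw)
import go; G=O-18*u; go.rel(G[0],G[1],-1.3,yaw+180)
E
python3 m6.py
```

```text
-18.090899 -18.460476 71.771126
w -43.451797 grip [634.4741      6.1268506] -18.275688
t 12.7 at [633.2   6.5 189.8] yaw 162.07 tilt z [-2.7e-03  2.0e-04 -1.0e+00] q6 -1.37 | shift now [ -1.8   0.2 191.1] | after roll [-1.300e+00  1.000e-01  1.911e+02] roll 0.006
```

```bash
python3 -m handwheel '[{"tx":-1.3,"ty":0,"tz":30,"roll":0.005},{"tx":0,"ty":0,"tz":40,"roll":0},{"tx":0,"ty":0,"tz":40,"roll":0},{"tx":0,"ty":0,"tz":35,"roll":0},{"tx":0,"ty":0,"tz":20,"roll":0},{"tx":0,"ty":0,"tz":10,"roll":0},{"tx":0,"ty":0,"tz":0,"roll":0},{"tx":0,"ty":0,"tz":0,"roll":0},{"tx":0,"ty":0,"tz":0,"roll":0}]'
python3 go.py 634.5 6.1 -1.3 161.7
```

```text
t: 13.45
tool_pos: [0.6373, 0.006, 0.0188]
tool_rot: [0.493, 3.099, 0.0]
contact_force: [1.0, -0.1, 1.1]
opening: 0.0621
grip_force: 0.0
t 13.45 at [637.3   6.   18.8] yaw 161.93 tilt z [ 3.9e-03 -4.0e-04 -1.0e+00] q6 -1.36 | shift now [ 2.7 -0.8 20.1] | after roll [ 2.7 -0.8 20.1] roll 0.004
```

```bash
python3 -m handwheel '[{"tx":2.5,"ty":-0.5,"tz":8,"roll":0.004},{"tx":0,"ty":0,"tz":6,"roll":0},{"tx":0,"ty":0,"tz":4,"roll":0},{"tx":0,"ty":0,"tz":2,"roll":0},{"tx":0,"ty":0,"tz":0,"roll":0},{"tx":0,"ty":0,"tz":0,"roll":0}]'
python3 go.py 634.5 6.1 -1.3 161.7
python3 -m handwheel '[{"tx":0,"ty":0,"tz":0,"roll":0},{"tx":0,"ty":0,"tz":0,"roll":0},{"tx":0,"ty":0,"tz":0,"roll":0},{"tx":0,"ty":0,"tz":0,"roll":0},{"tx":0,"ty":0,"tz":0,"roll":0},{"tx":0,"ty":0,"tz":0,"roll":0}]' 36 60
python3 go.py 634.5 6.1 -1.3 161.7
```

```text
t: 13.95
tool_pos: [0.6328, 0.0065, -0.0038]
tool_rot: [-0.499, -3.101, -0.0]
contact_force: [1.0, 0.9, -0.1]
opening: 0.0621
grip_force: 0.0
t 13.95 at [632.8   6.5  -3.8] yaw 161.73 tilt z [-4.e-04  1.e-04 -1.e+00] q6 -1.36 | shift now [-1.8  0.1 -2.5] | after roll [-1.8  0.1 -2.5] roll 0.0006
t: 14.45
tool_pos: [0.6344, 0.0063, -0.0015]
tool_rot: [0.498, 3.099, 0.0]
contact_force: [-1.5, 0.2, 5.6]
opening: 0.0413
grip_force: 62.9
t 14.45 at [634.4   6.3  -1.5] yaw 161.74 tilt z [ 2.9e-03 -4.0e-04 -1.0e+00] q6 -1.36 | shift now [-0.1 -0.2 -0.2] | after roll [-0.1 -0.2 -0.2] roll 0.0006
```

```bash
python3 -m handwheel '[{"tx":0,"ty":0,"tz":-10,"roll":0},{"tx":0,"ty":0,"tz":-30,"roll":0},{"tx":0,"ty":0,"tz":-40,"roll":0},{"tx":0,"ty":0,"tz":-40,"roll":0},{"tx":0,"ty":0,"tz":-30,"roll":0.121},{"tx":0,"ty":0,"tz":-20,"roll":0.121},{"tx":0,"ty":0,"tz":0,"roll":0.121},{"tx":0,"ty":0,"tz":0,"roll":0.121},{"tx":0,"ty":0,"tz":0,"roll":0.121},{"tx":0,"ty":0,"tz":0,"roll":0.121},{"tx":0,"ty":0,"tz":0,"roll":0.121},{"tx":0,"ty":0,"tz":0,"roll":0.121}]'
python3 -m handwheel '[{"tx":0,"ty":0,"tz":0,"roll":0.121},{"tx":0,"ty":0,"tz":0,"roll":0.121},{"tx":0,"ty":0,"tz":0,"roll":0.121},{"tx":0,"ty":0,"tz":0,"roll":0.121},{"tx":0,"ty":0,"tz":0,"roll":0.121},{"tx":0,"ty":0,"tz":0,"roll":0.121},{"tx":0,"ty":0,"tz":0,"roll":0.121},{"tx":0,"ty":0,"tz":0,"roll":0.121},{"tx":0,"ty":0,"tz":0,"roll":0.121},{"tx":0,"ty":0,"tz":0,"roll":0.121},{"tx":0,"ty":0,"tz":0,"roll":0.121},{"tx":0,"ty":0,"tz":0,"roll":0.121}]' >/dev/null
python3 -m handwheel '[{"tx":0,"ty":0,"tz":0,"roll":0.121},{"tx":0,"ty":0,"tz":0,"roll":0.111},{"tx":0,"ty":0,"tz":0,"roll":0},{"tx":0,"ty":0,"tz":0,"roll":0}]'
python3 go.py 531 -359.5 130 9.74
```

```text
t: 15.45
tool_pos: [0.6323, 0.0066, 0.1661]
tool_rot: [-1.892, -2.507, 0.001]
contact_force: [-1.1, -0.7, -2.3]
opening: 0.0414
grip_force: 61.5
t: 16.78
tool_pos: [0.6325, 0.0066, 0.1662]
tool_rot: [-3.13, -0.272, 0.001]
contact_force: [-0.3, 0.3, -1.5]
opening: 0.0418
grip_force: 61.5
t 16.78 at [632.5   6.6 166.2] yaw 9.95 tilt z [-7.e-04  1.e-04 -1.e+00] q6 1.29 | shift now [-163.2  343.    36.2] | after roll [-162.   343.6   36.2] roll 0.0036
```

```bash
python3 -m handwheel '[{"tx":-13.5,"ty":28.6,"tz":0,"roll":0.003},{"tx":-13.5,"ty":28.6,"tz":0,"roll":0},{"tx":-13.5,"ty":28.6,"tz":0,"roll":0},{"tx":-13.5,"ty":28.6,"tz":0,"roll":0},{"tx":-13.5,"ty":28.6,"tz":0,"roll":0},{"tx":-13.5,"ty":28.6,"tz":0,"roll":0},{"tx":-13.5,"ty":28.6,"tz":0,"roll":0},{"tx":-13.5,"ty":28.6,"tz":0,"roll":0},{"tx":-13.5,"ty":28.6,"tz":0,"roll":0},{"tx":-13.5,"ty":28.6,"tz":12,"roll":0},{"tx":-13.5,"ty":28.6,"tz":12,"roll":0},{"tx":-13.5,"ty":28.6,"tz":12,"roll":0}]'
python3 -m handwheel '[{"tx":0,"ty":0,"tz":0,"roll":0},{"tx":0,"ty":0,"tz":0,"roll":0}]'
python3 go.py 531 -359.5 70 9.74;python3 snap.py wrist w7
```

```text
t: 17.78
tool_pos: [0.53, -0.3604, 0.1304]
tool_rot: [3.13, 0.268, 0.001]
contact_force: [0.3, -0.3, -2.6]
opening: 0.0416
grip_force: 61.6
t: 17.95
tool_pos: [0.5292, -0.3598, 0.129]
tool_rot: [-3.128, -0.262, 0.003]
contact_force: [0.3, 0.3, -2.2]
opening: 0.0415
grip_force: 61.7
t 17.95 at [ 529.2 -359.8  129. ] yaw 9.56 tilt z [-0.0019  0.002  -1.    ] q6 0.69 | shift now [ 1.9  0.1 59. ] | after roll [ 1.8 -0.  59. ] roll -0.0031
```

View pics/w7.png

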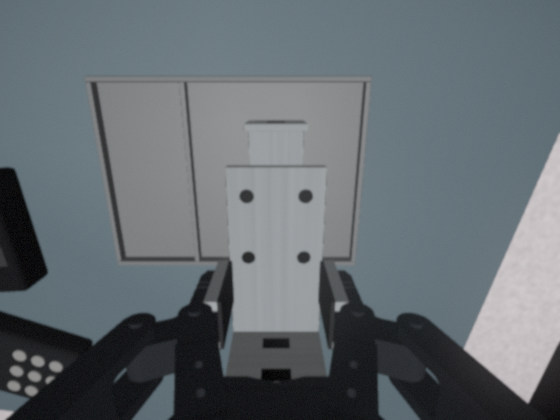

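The held ear has its upright toward the robot and its leg end at row ≈166. The lower ear's upright is at row ≈126. I'll check the grip offset.

Run:
```python
from h import *
z=np.load('w7.npz'); K,T=z['K'],z['T']; 
u=np.array([np.cos(np.radians(9.6)),np.sin(np.radians(9.6))]); v=np.array([-u[1],u[0]])
t=np.array([529.2,-359.8])
for p in [(227.5,166),(325.5,166)]:
    W=ray(p,K,T,.1355)[0,:2]*1000-t; print('held end tool x',W@u,'y',W@v)
for p in [(249.5,160),(304,160)]:
    W=ray(p,K,T,.009)[0,:2]*1000-t; print('lower side',W@u,'y',W@v)
for p in [(247,123),(307,123)]:
    W=ray(p,K,T,.046)[0,:2]*1000-t; print('lower upright top edge',W@u,'y',W@v)
```

```text
held end tool x 56.15928673490032 y 19.876823260469134
held end tool x 56.21114691526678 y -21.64223090057701
lower side 35.75408817311975 y 21.11885853125559
lower side 35.80755059654412 y -23.364917664615806
lower upright top edge 67.58327795076177 y 19.05368004208221
lower upright top edge 67.62066999390669 y -21.464927202374458
```

```bash
python3 -m handwheel '[{"tx":1,"ty":0,"tz":25,"roll":-0.003},{"tx":0,"ty":0,"tz":25,"roll":0},{"tx":0,"ty":0,"tz":10,"roll":0},{"tx":0,"ty":0,"tz":0,"roll":0},{"tx":0,"ty":0,"tz":0,"roll":0},{"tx":0,"ty":0,"tz":0,"roll":0}]'
python3 go.py 530.5 -359.7 8 9.74
python3 -m handwheel '[{"tx":0,"ty":0,"tz":0,"roll":0}]'
python3 go.py 530.5 -359.7 8 9.74
```

```text
t: 18.5
tool_pos: [0.5328, -0.3591, 0.0724]
tool_rot: [3.128, 0.27, 0.003]
contact_force: [0.6, -0.8, -2.9]
opening: 0.0415
grip_force: 61.7
t 18.5 at [ 532.8 -359.1   72.4] yaw 9.85 tilt z [ 0.0022 -0.0018 -1.    ] q6 0.69 | shift now [-2.5  0.1 64.4] | after roll [-2.4  0.2 64.4] roll 0.0019
t: 18.58
tool_pos: [0.5329, -0.3594, 0.0727]
tool_rot: [3.127, 0.269, 0.004]
contact_force: [-0.0, -0.5, -2.0]
opening: 0.0415
grip_force: 61.7
t 18.58 at [ 532.9 -359.4   72.7] yaw 9.83 tilt z [ 0.0028 -0.0023 -1.    ] q6 0.69 | shift now [-2.5 -0.3 64.7] | after roll [-2.4 -0.1 64.7] roll 0.0015
```

```bash
python3 -m handwheel '[{"tx":-2,"ty":0,"tz":15,"roll":0},{"tx":0,"ty":0,"tz":15,"roll":0},{"tx":0,"ty":0,"tz":8,"roll":0},{"tx":0,"ty":0,"tz":5,"roll":0},{"tx":0,"ty":0,"tz":0,"roll":0},{"tx":0,"ty":0,"tz":0,"roll":0},{"tx":0,"ty":0,"tz":0,"roll":0}]'
python3 go.py 530.7 -359.6 8 9.74
```

```text
t: 19.17
tool_pos: [0.5301, -0.3595, 0.028]
tool_rot: [3.129, 0.268, 0.001]
contact_force: [-0.1, -0.6, -2.5]
opening: 0.0411
grip_force: 61.7
t 19.17 at [ 530.1 -359.5   28. ] yaw 9.79 tilt z [ 8.e-04 -7.e-04 -1.e+00] q6 0.69 | shift now [ 0.6  0.2 20. ] | after roll [ 0.6  0.2 20. ] roll 0.0008
```

```bash
python3 -m handwheel '[{"tx":0.4,"ty":0,"tz":7,"roll":0},{"tx":0,"ty":0,"tz":6,"roll":0},{"tx":0,"ty":0,"tz":4,"roll":0},{"tx":0,"ty":0,"tz":0,"roll":0},{"tx":0,"ty":0,"tz":0,"roll":0}]'
python3 go.py 530.7 -359.6 8 9.74
python3 -m handwheel '[{"tx":0,"ty":0,"tz":1.5,"roll":0},{"tx":0,"ty":0,"tz":0,"roll":0},{"tx":0,"ty":0,"tz":0,"roll":0}]'
python3 go.py 530.7 -359.6 8 9.74
```

```text
t: 19.58
tool_pos: [0.5296, -0.3587, 0.0097]
tool_rot: [-3.129, -0.268, 0.001]
contact_force: [-0.5, -0.1, -2.2]
opening: 0.0416
grip_force: 61.7
t 19.58 at [ 529.6 -358.7    9.7] yaw 9.79 tilt z [-1.e-03  8.e-04 -1.e+00] q6 0.69 | shift now [0.9 1.1 1.7] | after roll [0.9 1.1 1.7] roll 0.0008
t: 19.83
tool_pos: [0.5301, -0.3591, 0.0091]
tool_rot: [3.13, 0.268, 0.0]
contact_force: [0.2, 0.6, -2.0]
opening: 0.0417
grip_force: 61.8
t 19.83 at [ 530.1 -359.1    9.1] yaw 9.79 tilt z [ 2.e-04 -2.e-04 -1.e+00] q6 0.69 | shift now [0.5 0.6 1.1] | after roll [0.5 0.6 1.1] roll 0.0008
```

```bash
python3 -m handwheel '[{"tx":0.4,"ty":0.3,"tz":1.2,"roll":0},{"tx":0,"ty":0,"tz":0,"roll":0},{"tx":0,"ty":0,"tz":0,"roll":0}]'
python3 go.py 530.7 -359.6 8 9.74
```

```text
t: 20.08
tool_pos: [0.5305, -0.3593, 0.0077]
tool_rot: [3.13, 0.268, 0.0]
contact_force: [0.1, 0.1, -3.0]
opening: 0.0417
grip_force: 61.8
t 20.08 at [ 530.5 -359.3    7.7] yaw 9.79 tilt z [ 0. -0. -1.] q6 0.69 | shift now [ 0.2  0.3 -0.3] | after roll [ 0.2  0.3 -0.3] roll 0.0008
```

Still unloaded, so I'll ease down a little more until it touches.

```bash
python3 -m handwheel '[{"tx":0,"ty":0,"tz":1,"roll":0},{"tx":0,"ty":0,"tz":0,"roll":0},{"tx":0,"ty":0,"tz":0,"roll":0}]' | grep -E 'pos|contact'
python3 -m handwheel '[{"tx":0,"ty":0,"tz":0.7,"roll":0},{"tx":0,"ty":0,"tz":0,"roll":0},{"tx":0,"ty":0,"tz":0,"roll":0}]'| grep -E 'pos|contact'
```

```text
tool_pos: [0.5306, -0.3594, 0.0075]
contact_force: [-2.6, 1.9, 3.0]
tool_pos: [0.5306, -0.3594, 0.0075]
contact_force: [-4.9, 2.4, 8.2]
```

```bash
python3 -m handwheel '[{"tx":0,"ty":0,"tz":0,"roll":0},{"tx":0,"ty":0,"tz":0,"roll":0},{"tx":0,"ty":0,"tz":0,"roll":0},{"tx":0,"ty":0,"tz":0,"roll":0},{"tx":0,"ty":0,"tz":-5,"roll":0},{"tx":0,"ty":0,"tz":-15,"roll":0},{"tx":0,"ty":0,"tz":-35,"roll":0},{"tx":0,"ty":0,"tz":-40,"roll":0},{"tx":0,"ty":0,"tz":-40,"roll":0},{"tx":10,"ty":0,"tz":-35,"roll":0},{"tx":10,"ty":0,"tz":0,"roll":0},{"tx":0,"ty":0,"tz":0,"roll":0}]' 62
python3 go.py 467.9 -124.3 180 12.9; python3 snap.py wrist w8
```

```text
t: 21.58
tool_pos: [0.5532, -0.3571, 0.1821]
tool_rot: [3.124, 0.269, 0.012]
contact_force: [0.5, 0.1, -0.4]
opening: 0.0618
grip_force: 0.0
t 21.58 at [ 553.2 -357.1  182.1] yaw 9.84 tilt z [ 0.0079 -0.0058 -1.    ] q6 0.71 | shift now [-4.43e+01 -2.44e+02  1.00e-01] | after roll [ -31.2 -246.     2.1] roll -0.0534
```

View pics/w8.png

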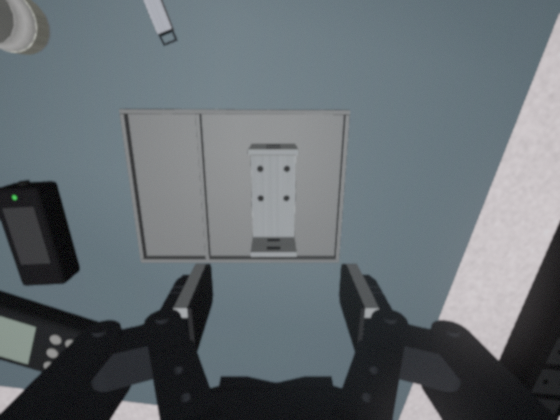

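The pile looks right: the leg lies square on the lower leg, with uprights at opposite ends (rows 150 and 247). Next, the adapter.

```bash
python3 -m handwheel '[{"tx":0,"ty":0,"tz":0,"roll":-0.053},{"tx":-4.5,"ty":-35.1,"tz":0,"roll":0},{"tx":-4.5,"ty":-35.1,"tz":0,"roll":0},{"tx":-4.5,"ty":-35.1,"tz":0,"roll":0},{"tx":-4.5,"ty":-35.1,"tz":0,"roll":0},{"tx":-4.5,"ty":-35.1,"tz":0,"roll":0},{"tx":-4.5,"ty":-35.1,"tz":0,"roll":0},{"tx":-4.5,"ty":-35.1,"tz":0,"roll":0},{"tx":0,"ty":0,"tz":0,"roll":0},{"tx":0,"ty":0,"tz":0,"roll":0},{"tx":0,"ty":0,"tz":0,"roll":0}]' 64
python3 snap.py wrist w9
python3 - <<'E'
from m2 import *
z=np.load('w9.npz'); P=pts(z['d'],z['K'],z['T']); 
r,_=rect('w9',(200,90,360,330),.027,.04,.032,None,100); print(r)
import go; go.rel(r['c'][0],r['c'][1],60,r['yaw'])
E
```

```text
t: 22.55
tool_pos: [0.4642, -0.1233, 0.175]
tool_rot: [-3.122, -0.351, 0.003]
contact_force: [0.5, 0.7, 0.2]
opening: 0.0642
grip_force: 0.0
{'c': array([ 466.8, -125.5]), 'yaw': 12.7, 'lx': np.float64(102.7), 'ly': np.float64(44.7), 'px': np.float64(0.98), 'z': np.float64(nan), 'area': 5138.0}
t 22.6 at [ 464.6 -123.8  175.3] yaw 12.78 tilt z [-1.3e-03  1.0e-04 -1.0e+00] q6 0.93 | shift now [  2.    2.1 115.3] | after roll [  1.8   2.1 115.3] roll 0.0015
```

```bash
python3 -m handwheel '[{"tx":2,"ty":1.6,"tz":30,"roll":0},{"tx":0,"ty":0,"tz":40,"roll":0},{"tx":0,"ty":0,"tz":35,"roll":0},{"tx":0,"ty":0,"tz":20,"roll":0},{"tx":0,"ty":0,"tz":0,"roll":0},{"tx":0,"ty":0,"tz":0,"roll":0},{"tx":0,"ty":0,"tz":0,"roll":0}]' | grep force
python3 go.py 467.2 -125 15 12.7
```

```text
contact_force: [0.3, -0.2, 0.2]
grip_force: 0.0
t 23.18 at [ 468.5 -125.6   52.5] yaw 12.77 tilt z [ 0.002 -0.001 -1.   ] q6 0.93 | shift now [-1.2 -0.9 37.5] | after roll [-1.1 -0.9 37.5] roll 0.0011
```

```bash
python3 -m handwheel '[{"tx":-1,"ty":-0.5,"tz":15,"roll":0},{"tx":0,"ty":0,"tz":15,"roll":0},{"tx":0,"ty":0,"tz":7,"roll":0},{"tx":0,"ty":0,"tz":0,"roll":0},{"tx":0,"ty":0,"tz":0,"roll":0}]' | grep -E 'pos|contact'
python3 -m handwheel '[{"tx":0,"ty":0,"tz":0,"roll":0},{"tx":0,"ty":0,"tz":0,"roll":0},{"tx":0,"ty":0,"tz":0,"roll":0},{"tx":0,"ty":0,"tz":0,"roll":0},{"tx":0,"ty":0,"tz":0,"roll":0},{"tx":0,"ty":0,"tz":0,"roll":0}]' 38 50
python3 go.py 467.2 -125 15 12.7
```

```text
tool_pos: [0.467, -0.1247, 0.0153]
contact_force: [-0.5, -1.8, 0.5]
t: 24.1
tool_pos: [0.4677, -0.1249, 0.0158]
tool_rot: [3.12, 0.351, 0.004]
contact_force: [-0.6, -1.0, 6.0]
opening: 0.0446
grip_force: 54.1
t 24.1 at [ 467.7 -124.9   15.8] yaw 12.83 tilt z [ 0.0031 -0.0016 -1.    ] q6 0.93 | shift now [-0.5 -0.   0.8] | after roll [-0.5 -0.   0.8] roll 0.0023
```

```bash
python3 -m handwheel '[{"tx":0,"ty":0,"tz":-10,"roll":0},{"tx":0,"ty":0,"tz":-30,"roll":0},{"tx":0,"ty":0,"tz":-40,"roll":0},{"tx":0,"ty":0,"tz":-30,"roll":0.055},{"tx":0,"ty":0,"tz":0,"roll":0},{"tx":0,"ty":0,"tz":0,"roll":0}]' | grep -E 'force|open'
python3 go.py 531.8 -252.6 100 9.65
```

```text
contact_force: [0.1, -0.5, -4.8]
opening: 0.0446
grip_force: 53.1
t 24.6 at [ 467.  -124.4  126. ] yaw 9.71 tilt z [ 0.0035 -0.0014 -1.    ] q6 0.99 | shift now [ 42.2 137.2  26.4] | after roll [ 42.4 137.2  26. ] roll 0.001
```

```bash
python3 -m handwheel '[{"tx":10.5,"ty":34.3,"tz":0,"roll":0.001},{"tx":10.5,"ty":34.3,"tz":0,"roll":0},{"tx":10.5,"ty":34.3,"tz":0,"roll":0},{"tx":10.5,"ty":34.3,"tz":0,"roll":0},{"tx":0,"ty":0,"tz":30,"roll":0},{"tx":0,"ty":0,"tz":30,"roll":0},{"tx":0,"ty":0,"tz":0,"roll":0},{"tx":0,"ty":0,"tz":0,"roll":0},{"tx":0,"ty":0,"tz":0,"roll":0}]' | grep -E 'force|open'
python3 go.py 531.8 -252.6 20 9.65
```

```text
contact_force: [0.3, -0.4, -1.9]
opening: 0.0445
grip_force: 53.3
t 25.35 at [ 529.8 -251.7   63.3] yaw 9.64 tilt z [-0.0018  0.0011 -1.    ] q6 0.83 | shift now [ 1.9  1.3 43.3] | after roll [ 1.8  1.2 43.3] roll -0.0001
```

```bash
python3 -m handwheel '[{"tx":1.5,"ty":1,"tz":15,"roll":0},{"tx":0,"ty":0,"tz":12,"roll":0},{"tx":0,"ty":0,"tz":8,"roll":0},{"tx":0,"ty":0,"tz":4,"roll":0},{"tx":0,"ty":0,"tz":0,"roll":0},{"tx":0,"ty":0,"tz":0,"roll":0}]' | grep -E 'contact'
python3 go.py 531.8 -252.6 20 9.65
python3 -m handwheel '[{"tx":0,"ty":0,"tz":2,"roll":0},{"tx":0,"ty":0,"tz":0,"roll":0},{"tx":0,"ty":0,"tz":0,"roll":0}]' | grep -E 'pos|contact'
python3 -m handwheel '[{"tx":0,"ty":0,"tz":1,"roll":0},{"tx":0,"ty":0,"tz":0,"roll":0},{"tx":0,"ty":0,"tz":0,"roll":0}]' | grep -E 'pos|contact'
```

```text
contact_force: [0.1, 0.2, -3.2]
t 25.85 at [ 532.2 -253.    25.2] yaw 9.62 tilt z [ 0.  0. -1.] q6 0.83 | shift now [-0.3 -0.5  5.2] | after roll [-0.3 -0.5  5.2] roll -0.0004
tool_pos: [0.5324, -0.2533, 0.0234]
contact_force: [0.6, -1.4, -3.0]
tool_pos: [0.5321, -0.2531, 0.022]
contact_force: [-0.8, -0.4, -3.7]
```

```bash
python3 -m handwheel '[{"tx":0,"ty":0,"tz":1.2,"roll":0},{"tx":0,"ty":0,"tz":0,"roll":0},{"tx":0,"ty":0,"tz":0,"roll":0}]' | grep -E 'pos|contact'
python3 -m handwheel '[{"tx":0,"ty":0,"tz":1,"roll":0},{"tx":0,"ty":0,"tz":0,"roll":0},{"tx":0,"ty":0,"tz":0,"roll":0}]' | grep -E 'pos|contact'
```

```text
tool_pos: [0.532, -0.2531, 0.0207]
contact_force: [0.1, 0.4, -4.2]
tool_pos: [0.5323, -0.2532, 0.02]
contact_force: [-0.9, -0.4, -3.0]
```

```bash
python3 -m handwheel '[{"tx":0,"ty":0,"tz":0.8,"roll":0},{"tx":0,"ty":0,"tz":0,"roll":0},{"tx":0,"ty":0,"tz":0,"roll":0}]' | grep -E 'pos|contact'
python3 -m handwheel '[{"tx":0,"ty":0,"tz":0.5,"roll":0},{"tx":0,"ty":0,"tz":0,"roll":0},{"tx":0,"ty":0,"tz":0,"roll":0}]' | grep -E 'pos|contact'
```

```text
tool_pos: [0.5323, -0.2532, 0.0199]
contact_force: [-3.8, 2.9, 5.4]
tool_pos: [0.5323, -0.2532, 0.0198]
contact_force: [-5.2, 4.1, 8.9]
```

```bash
python3 -m handwheel '[{"tx":0,"ty":0,"tz":0,"roll":0},{"tx":0,"ty":0,"tz":0,"roll":0},{"tx":0,"ty":0,"tz":0,"roll":0},{"tx":0,"ty":0,"tz":-5,"roll":0},{"tx":0,"ty":0,"tz":-15,"roll":0},{"tx":0,"ty":0,"tz":-35,"roll":0},{"tx":0,"ty":0,"tz":-40,"roll":0},{"tx":0,"ty":0,"tz":-40,"roll":0},{"tx":0,"ty":0,"tz":-30,"roll":0},{"tx":0,"ty":0,"tz":0,"roll":0},{"tx":0,"ty":0,"tz":0,"roll":0}]' 58 | grep -E 'pos|force|open'
python3 snap.py wrist w10
python3 go.py 470.4 112.6 180 10.6
```

```text
tool_pos: [0.5338, -0.2541, 0.1872]
contact_force: [-0.6, 0.1, -1.0]
opening: 0.058
grip_force: 0.0
t 28.32 at [ 532.5 -253.3  184.4] yaw 9.61 tilt z [ 0.0017 -0.001  -1.    ] q6 0.83 | shift now [-1.000e-01 -3.712e+02  4.000e+00] | after roll [   6.3 -371.1    4.4] roll -0.0172
```

```bash
python3 -m handwheel '[{"tx":0.6,"ty":-37.1,"tz":0,"roll":-0.017},{"tx":0.6,"ty":-37.1,"tz":0,"roll":0},{"tx":0.6,"ty":-37.1,"tz":0,"roll":0},{"tx":0.6,"ty":-37.1,"tz":0,"roll":0},{"tx":0.6,"ty":-37.1,"tz":0,"roll":0},{"tx":0.6,"ty":-37.1,"tz":0,"roll":0},{"tx":0.6,"ty":-37.1,"tz":0,"roll":0},{"tx":0.6,"ty":-37.1,"tz":0,"roll":0},{"tx":0.6,"ty":-37.1,"tz":0,"roll":0},{"tx":0.6,"ty":-37.1,"tz":0,"roll":0},{"tx":0,"ty":0,"tz":0,"roll":0},{"tx":0,"ty":0,"tz":0,"roll":0}]' 76 | grep -E 'pos|force|open'
python3 snap.py wrist w11
python3 - <<'E'
from m2 import *
r,_=rect('w11',(180,80,370,330),.020,.034,.026,150); print(r)
c=r['c']; a=np.radians(r['yaw']); u=np.array([np.cos(a),np.sin(a)]); o=c-1*u; print(o)
import go; go.rel(o[0],o[1],15,r['yaw'])
# rack check: adapter top in w10
r,_=rect('w10',(200,90,360,330),.029,.045,.036,None,100); print(r); u=np.array([.98588,.16746]);v=np.array([-.16746,.98588]); print('adapter in tray',r['c']@u-482,r['c']@v+408.05)
E
```

```text
tool_pos: [0.4689, 0.1141, 0.1813]
contact_force: [0.2, -1.0, -0.7]
opening: 0.076
grip_force: 0.0
{'c': array([470.9, 114.6]), 'yaw': 10.9, 'lx': np.float64(88.6), 'ly': np.float64(59.9), 'px': np.float64(1.0), 'z': np.float64(nan), 'area': 4962.0}
[469.91804129 114.41090456]
t 29.37 at [469.4 112.9 181.6] yaw 10.68 tilt z [-3.2e-03 -8.0e-04 -1.0e+00] q6 1.47 | shift now [  1.3  -1.4 166.6] | after roll [  0.8  -1.4 166.6] roll -0.0038
{'c': array([ 532.1, -253.8]), 'yaw': 9.6, 'lx': np.float64(103.0), 'ly': np.float64(44.2), 'px': np.float64(1.02), 'z': np.float64(nan), 'area': 4776.5}
adapter in tray 0.08540000000004966 68.72818999999998
```

```bash
python3 -m handwheel '[{"tx":0.8,"ty":-0.8,"tz":30,"roll":-0.003},{"tx":0,"ty":0,"tz":40,"roll":0},{"tx":0,"ty":0,"tz":35,"roll":0},{"tx":0,"ty":0,"tz":20,"roll":0},{"tx":0,"ty":0,"tz":0,"roll":0},{"tx":0,"ty":0,"tz":0,"roll":0},{"tx":0,"ty":0,"tz":0,"roll":0}]' | grep force
python3 go.py 470 113.5 12.5 10.8
```

```text
contact_force: [-0.3, -0.2, 0.6]
grip_force: 0.0
t 29.95 at [472.4 112.8  59.8] yaw 10.67 tilt z [ 0.0019 -0.     -1.    ] q6 1.47 | shift now [-2.3 -1.1 47.3] | after roll [-2.2 -1.1 47.3] roll -0.0023
```

```bash
python3 -m handwheel '[{"tx":-1.8,"ty":-0.8,"tz":15,"roll":0},{"tx":0,"ty":0,"tz":15,"roll":0},{"tx":0,"ty":0,"tz":10,"roll":0},{"tx":0,"ty":0,"tz":6,"roll":0},{"tx":0,"ty":0,"tz":0,"roll":0},{"tx":0,"ty":0,"tz":0,"roll":0}]' | grep -E 'pos|contact'
python3 -m handwheel '[{"tx":0,"ty":0,"tz":0,"roll":0},{"tx":0,"ty":0,"tz":0,"roll":0},{"tx":0,"ty":0,"tz":0,"roll":0},{"tx":0,"ty":0,"tz":0,"roll":0},{"tx":0,"ty":0,"tz":0,"roll":0},{"tx":0,"ty":0,"tz":0,"roll":0}]' 46 50
python3 go.py 470 113.5 12.5 10.8
```

```text
tool_pos: [0.4698, 0.1141, 0.0132]
contact_force: [-0.0, -0.8, 0.0]
t: 30.95
tool_pos: [0.4705, 0.1143, 0.014]
tool_rot: [-3.128, -0.295, -0.004]
contact_force: [-0.7, -0.4, 6.5]
opening: 0.0521
grip_force: 53.6
t 30.95 at [470.5 114.3  14. ] yaw 10.76 tilt z [ 2.5e-03  3.0e-04 -1.0e+00] q6 1.47 | shift now [-0.6  0.7  1.5] | after roll [-0.6  0.7  1.5] roll -0.0007
```

```bash
python3 -m handwheel '[{"tx":0,"ty":0,"tz":-10,"roll":0},{"tx":0,"ty":0,"tz":-30,"roll":0},{"tx":0,"ty":0,"tz":-40,"roll":0},{"tx":0,"ty":0,"tz":-40,"roll":0},{"tx":0,"ty":0,"tz":-40,"roll":0},{"tx":0,"ty":0,"tz":-40,"roll":0},{"tx":0,"ty":0,"tz":0,"roll":0}]' | grep -E 'force|open'
python3 go.py 570 290 225 10.8
```

```text
contact_force: [1.4, -0.1, -1.1]
opening: 0.0521
grip_force: 53.6
t 31.53 at [473.4 114.6 222.8] yaw 10.77 tilt z [ 0.016   0.0013 -0.9999] q6 1.47 | shift now [ 127.7 -154.3   -0.4] | after roll [ 127.8 -154.2   -2.2] roll -0.0005
```

```bash
python3 -m handwheel '[{"tx":25.5,"ty":-31,"tz":0,"roll":0},{"tx":25.5,"ty":-31,"tz":0,"roll":0},{"tx":25.5,"ty":-31,"tz":0,"roll":0},{"tx":25.5,"ty":-31,"tz":0,"roll":0},{"tx":25.5,"ty":-31,"tz":0,"roll":0},{"tx":0,"ty":0,"tz":0,"roll":0},{"tx":0,"ty":0,"tz":0,"roll":0},{"tx":0,"ty":0,"tz":0,"roll":0}]' | grep -E 'pos|force|open'
python3 snap.py wrist w12
```

```text
tool_pos: [0.5648, 0.2899, 0.2115]
contact_force: [-0.2, 0.3, -1.5]
opening: 0.0523
grip_force: 53.7
```

View pics/w12.png

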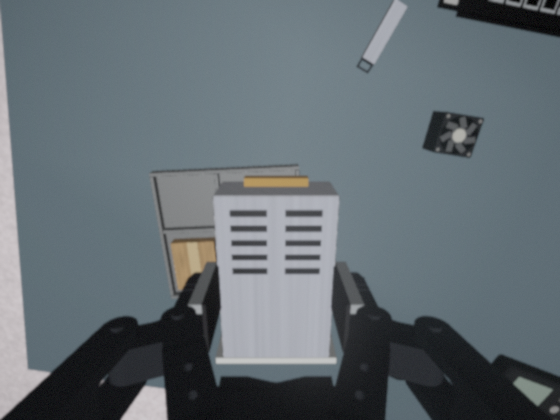

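The module is held level. The exp tray's top edge runs (152,172)–(298,165) and its left edge runs down to (172,292); the empty small pocket is top-left.

```bash
cat > m7.py <<'E'
from h import *
z=np.load('w12.npz'); im,d,K,T=z['im'],z['d'],z['K'],z['T']
sat=cv2.GaussianBlur(im[...,2].astype(float)-im[...,0],(3,3),0)
bg=np.median(sat[120:150,180:280]); tr=np.median(sat[190:215,170:205]); th=(bg+tr)/2; print(bg,tr)
def cross(line): i=np.argmax(line<th); return i-1+(line[i-1]-th)/(line[i-1]-line[i])
top=np.array([(u,155+cross(sat[155:190,u])) for u in range(162,292,2)])
left=np.array([(138+cross(sat[v,138:195]),v) for v in range(182,282,2)])
right=np.array([(312-cross(sat[v,285:313][::-1]),v) for v in (170,171,172,173,174)])
def fit(p,h):
    W=ray(p,K,T,h)[:,:2]*1000
    for _ in range(4):
        l=cv2.fitLine(W.astype(np.float32),cv2.DIST_HUBER,0,.01,.01).ravel(); n=np.array([-l[1],l[0]]); r=(W-l[2:])@n; W=W[abs(r)<max(1,2*np.std(r))]
    return l[2:],np.degrees(np.arctan2(l[1],l[0])),len(W),np.std(r)
t=fit(top,0.);l=fit(left,.014); print(t,l); print('right',right.tolist()); print('topend', [ (v,im[v,u].tolist()) for u in (180,) for v in range(166,178)])
ang=l[1]%180 if abs(l[1])<90 else l[1]-180; a2=t[1]+90 if t[1]<0 else t[1]-90
yaw=(ang+a2)/2; a=np.radians(yaw); u=np.array([np.cos(a),np.sin(a)]);v=np.array([-u[1],u[0]])
cu=t[0]@u-79; cv_=l[0]@v-81; W=ray(right,K,T,.014)[:,:2]*1000; print('right->centre v',np.median(W@v)+81,'left->',cv_)
print('yaw',yaw,ang,a2,'cu',cu,'centre',u*cu+v*cv_, 'cam',T[:3,3])
for nm,(x,y) in dict(module=(0,-35),fan=(43.5,44)).items(): print(nm,u*(cu+x)+v*(cv_+y))
E
python3 m7.py
```

```text
21.1875 3.0625
(array([565.40356, 345.5548 ], dtype=float32), np.float32(-76.356636), 65, np.float64(0.08277004984151026)) (array([470.9452 , 406.55783], dtype=float32), np.float32(13.500229), 50, np.float64(0.06501680721827226))
right [[298.9268292682927, 170.0], [299.075, 171.0], [299.1898734177215, 172.0], [299.5135135135135, 173.0], [304.27272727272725, 174.0]]
topend [(166, [109, 122, 130]), (167, [111, 124, 132]), (168, [105, 118, 125]), (169, [94, 104, 109]), (170, [86, 91, 94]), (171, [96, 98, 100]), (172, [116, 117, 119]), (173, [129, 131, 132]), (174, [132, 134, 134]), (175, [133, 135, 137]), (176, [136, 138, 139]), (177, [133, 135, 137])]
right->centre v 204.0510445829518 left-> 203.69168
yaw 13.571796 13.500229 13.643364 cu 551.7048 centre [488.50027 327.46896] cam [0.64664619 0.30518844 0.35270923]
module [496.7135 293.4463]
fan [520.46045 380.4482 ]
```

```bash
python3 go.py 497 293.4 75 13.5
```

```text
t 32.25 at [564.8 289.5 212. ] yaw 10.74 tilt z [-1.2e-03 -7.0e-04 -1.0e+00] q6 1.74 | shift now [-65.8 -16.6 137.1] | after roll [-65.1 -19.7 137. ] roll -0.0482
```

```bash
python3 -m handwheel '[{"tx":0,"ty":0,"tz":0,"roll":-0.048},{"tx":-13,"ty":-3.9,"tz":27,"roll":0},{"tx":-13,"ty":-3.9,"tz":27,"roll":0},{"tx":-13,"ty":-3.9,"tz":27,"roll":0},{"tx":-13,"ty":-3.9,"tz":27,"roll":0},{"tx":-13,"ty":-3.9,"tz":27,"roll":0},{"tx":0,"ty":0,"tz":0,"roll":0},{"tx":0,"ty":0,"tz":0,"roll":0},{"tx":0,"ty":0,"tz":0,"roll":0}]' | grep -E 'force|open'
python3 go.py 497 293.4 18 13.5
```

```text
contact_force: [1.2, -0.1, -2.2]
opening: 0.0524
grip_force: 53.7
t 33.0 at [499.5 293.9  80. ] yaw 13.46 tilt z [ 0.0039  0.0014 -1.    ] q6 1.74 | shift now [-2.8 -0.1 62. ] | after roll [-2.6 -0.1 62. ] roll -0.0007
```

```bash
python3 -m handwheel '[{"tx":-2,"ty":0,"tz":20,"roll":0},{"tx":0,"ty":0,"tz":20,"roll":0},{"tx":0,"ty":0,"tz":10,"roll":0},{"tx":0,"ty":0,"tz":5,"roll":0},{"tx":0,"ty":0,"tz":0,"roll":0},{"tx":0,"ty":0,"tz":0,"roll":0}]' | grep -E 'contact'
python3 go.py 497 293.4 18 13.5
python3 -m handwheel '[{"tx":0,"ty":0,"tz":3,"roll":0},{"tx":0,"ty":0,"tz":1,"roll":0},{"tx":0,"ty":0,"tz":0,"roll":0},{"tx":0,"ty":0,"tz":0,"roll":0}]' | grep -E 'pos|contact'
python3 -m handwheel '[{"tx":0,"ty":0,"tz":1,"roll":0},{"tx":0,"ty":0,"tz":0,"roll":0},{"tx":0,"ty":0,"tz":0,"roll":0}]' | grep -E 'pos|contact'
python3 -m handwheel '[{"tx":0,"ty":0,"tz":1,"roll":0},{"tx":0,"ty":0,"tz":0,"roll":0},{"tx":0,"ty":0,"tz":0,"roll":0}]' | grep -E 'pos|contact'
```

```text
contact_force: [-0.5, -0.9, -2.5]
t 33.5 at [497.1 293.8  23.9] yaw 13.5 tilt z [ 2.e-03  8.e-04 -1.e+00] q6 1.74 | shift now [-0.2  0.4  5.9] | after roll [-0.2  0.4  5.9] roll -0.0001
tool_pos: [0.496, 0.2937, 0.0189]
contact_force: [0.1, 0.7, -2.5]
tool_pos: [0.4961, 0.2937, 0.018]
contact_force: [-1.2, -0.4, 1.2]
tool_pos: [0.4962, 0.2937, 0.018]
contact_force: [-3.6, -2.4, 7.5]
```

```bash
python3 -m handwheel '[{"tx":0,"ty":0,"tz":0,"roll":0},{"tx":0,"ty":0,"tz":0,"roll":0},{"tx":0,"ty":0,"tz":0,"roll":0},{"tx":0,"ty":0,"tz":-5,"roll":0},{"tx":0,"ty":0,"tz":-15,"roll":0},{"tx":0,"ty":0,"tz":-35,"roll":0},{"tx":0,"ty":0,"tz":-40,"roll":0},{"tx":0,"ty":0,"tz":-40,"roll":0},{"tx":0,"ty":0,"tz":-30,"roll":0},{"tx":0,"ty":0,"tz":0,"roll":0},{"tx":0,"ty":0,"tz":0,"roll":0}]' 66 | grep -E 'pos|force|open'
python3 snap.py wrist w13
python3 go.py 647 118.9 180 1.3
python3 - <<'E'
from m2 import *
r,_=rect('w13',(180,80,370,330),.024,.040,.030,150); print(r)
a=np.radians(13.57); u=np.array([np.cos(a),np.sin(a)]);v=np.array([-u[1],u[0]]); print('module in tray',r['c']@u-551.7,r['c']@v-203.7)
E
```

```text
tool_pos: [0.4974, 0.2942, 0.1849]
contact_force: [-0.2, 1.1, 0.4]
opening: 0.0659
grip_force: 0.0
t 35.3 at [496.  293.6 182.2] yaw 13.51 tilt z [ 1.2e-03  5.0e-04 -1.0e+00] q6 1.74 | shift now [106.  205.1   2.3] | after roll [147.  178.1   2.2] roll 0.2131
{'c': array([496.8, 293.5]), 'yaw': 13.6, 'lx': np.float64(88.1), 'ly': np.float64(60.0), 'px': np.float64(1.02), 'z': np.float64(nan), 'area': 4937.0}
module in tray 0.09615840018625477 -34.959105209210065
```

Module is placed well. Now the fan.

```bash
python3 -m handwheel '[{"tx":0,"ty":0,"tz":0,"roll":0.107},{"tx":0,"ty":0,"tz":0,"roll":0.106},{"tx":21,"ty":25.5,"tz":0,"roll":0},{"tx":21,"ty":25.5,"tz":0,"roll":0},{"tx":21,"ty":25.5,"tz":0,"roll":0},{"tx":21,"ty":25.5,"tz":0,"roll":0},{"tx":21,"ty":25.5,"tz":0,"roll":0},{"tx":21,"ty":25.5,"tz":0,"roll":0},{"tx":21,"ty":25.5,"tz":0,"roll":0},{"tx":0,"ty":0,"tz":0,"roll":0},{"tx":0,"ty":0,"tz":0,"roll":0},{"tx":0,"ty":0,"tz":0,"roll":0}]' 60 | grep -E 'pos|force|open'
python3 snap.py wrist w14
python3 - <<'E'
from m2 import *
r,_=rect('w14',(200,110,350,310),.021,.036,.028); print(r)
import go; go.rel(r['c'][0],r['c'][1],60,r['yaw'])
E
```

```text
tool_pos: [0.6455, 0.1186, 0.179]
contact_force: [-0.2, 0.4, 0.0]
opening: 0.06
grip_force: 0.0
{'c': array([648.3, 120.6]), 'yaw': 2.4, 'lx': np.float64(40.4), 'ly': np.float64(39.3), 'px': np.float64(1.0), 'z': np.float64(nan), 'area': 1665.0}
t 36.35 at [645.4 119.1 179.6] yaw 1.35 tilt z [-3.3e-03  2.0e-04 -1.0e+00] q6 1.62 | shift now [  3.3  -1.4 119.6] | after roll [  2.9  -1.4 119.6] roll -0.0184
```

```bash
python3 -m handwheel '[{"tx":2.3,"ty":-0.7,"tz":30,"roll":-0.01},{"tx":0,"ty":0,"tz":40,"roll":0},{"tx":0,"ty":0,"tz":35,"roll":0},{"tx":0,"ty":0,"tz":15,"roll":0},{"tx":0,"ty":0,"tz":0,"roll":0},{"tx":0,"ty":0,"tz":0,"roll":0},{"tx":0,"ty":0,"tz":0,"roll":0}]' | grep force
python3 go.py 647.7 119.8 13 1.9
```

```text
contact_force: [0.2, -0.1, 0.6]
grip_force: 0.0
t 36.93 at [650.7 119.8  64.3] yaw 1.92 tilt z [ 4.1e-03  3.0e-04 -1.0e+00] q6 1.61 | shift now [-3.3 -0.1 51.3] | after roll [-3.  -0.1 51.3] roll 0.0004
```

```bash
python3 -m handwheel '[{"tx":-2.6,"ty":0,"tz":15,"roll":0},{"tx":0,"ty":0,"tz":18,"roll":0},{"tx":0,"ty":0,"tz":11,"roll":0},{"tx":0,"ty":0,"tz":6,"roll":0},{"tx":0,"ty":0,"tz":0,"roll":0},{"tx":0,"ty":0,"tz":0,"roll":0}]' | grep -E 'pos|contact'
python3 -m handwheel '[{"tx":0,"ty":0,"tz":0,"roll":0},{"tx":0,"ty":0,"tz":0,"roll":0},{"tx":0,"ty":0,"tz":0,"roll":0},{"tx":0,"ty":0,"tz":0,"roll":0},{"tx":0,"ty":0,"tz":0,"roll":0},{"tx":0,"ty":0,"tz":0,"roll":0}]' 33 30
python3 go.py 647.7 119.8 13 1.9
```

```text
tool_pos: [0.6472, 0.1192, 0.0125]
contact_force: [0.6, 0.1, -0.0]
t: 37.93
tool_pos: [0.6478, 0.1192, 0.0132]
tool_rot: [-3.141, -0.051, -0.004]
contact_force: [-0.1, 0.3, 6.3]
opening: 0.0388
grip_force: 32.4
t 37.93 at [647.8 119.2  13.2] yaw 1.88 tilt z [ 2.7e-03  2.0e-04 -1.0e+00] q6 1.61 | shift now [-0.1 -0.6  0.2] | after roll [-0.1 -0.6  0.2] roll -0.0004
```

```bash
python3 -m handwheel '[{"tx":0,"ty":0,"tz":-10,"roll":0},{"tx":0,"ty":0,"tz":-30,"roll":0},{"tx":0,"ty":0,"tz":-40,"roll":0},{"tx":0,"ty":0,"tz":-30,"roll":0},{"tx":0,"ty":0,"tz":0,"roll":-0.102},{"tx":0,"ty":0,"tz":0,"roll":-0.102},{"tx":0,"ty":0,"tz":0,"roll":0},{"tx":0,"ty":0,"tz":0,"roll":0}]' | grep -E 'force|open'
python3 go.py 520.5 380.4 75 13.5
```

```text
contact_force: [-0.3, -0.0, -0.9]
opening: 0.0391
grip_force: 31.8
t 38.6 at [645.9 119.  121.1] yaw 13.42 tilt z [-1.3e-03 -1.0e-04 -1.0e+00] q6 1.41 | shift now [ -61.3 -283.3   46.2] | after roll [ -60.9 -283.4   46.1] roll -0.0014
```

```bash
python3 -m handwheel '[{"tx":-7.6,"ty":-35.4,"tz":0,"roll":0},{"tx":-7.6,"ty":-35.4,"tz":0,"roll":0},{"tx":-7.6,"ty":-35.4,"tz":0,"roll":0},{"tx":-7.6,"ty":-35.4,"tz":0,"roll":0},{"tx":-7.6,"ty":-35.4,"tz":0,"roll":0},{"tx":-7.6,"ty":-35.4,"tz":0,"roll":0},{"tx":-7.6,"ty":-35.4,"tz":0,"roll":0},{"tx":-7.6,"ty":-35.4,"tz":0,"roll":0},{"tx":0,"ty":0,"tz":30,"roll":0},{"tx":0,"ty":0,"tz":16,"roll":0},{"tx":0,"ty":0,"tz":0,"roll":0},{"tx":0,"ty":0,"tz":0,"roll":0}]' | grep -E 'force|open'
python3 go.py 520.5 380.4 17.2 13.5
```

```text
contact_force: [0.5, 0.8, -0.2]
opening: 0.0391
grip_force: 31.8
t 39.6 at [519.5 379.4  73.4] yaw 13.5 tilt z [-0.0039 -0.0022 -1.    ] q6 1.85 | shift now [ 1.4 -0.8 56.2] | after roll [ 1.2 -0.8 56.2] roll -0.0
```

```bash
python3 -m handwheel '[{"tx":0.8,"ty":-0.6,"tz":20,"roll":0},{"tx":0,"ty":0,"tz":18,"roll":0},{"tx":0,"ty":0,"tz":9,"roll":0},{"tx":0,"ty":0,"tz":3,"roll":0},{"tx":0,"ty":0,"tz":0,"roll":0},{"tx":0,"ty":0,"tz":0,"roll":0},{"tx":0,"ty":0,"tz":0,"roll":0}]' | grep -E 'contact'
python3 go.py 520.5 380.4 17.2 13.5
python3 -m handwheel '[{"tx":0,"ty":0,"tz":3,"roll":0},{"tx":0,"ty":0,"tz":1,"roll":0},{"tx":0,"ty":0,"tz":0,"roll":0},{"tx":0,"ty":0,"tz":0,"roll":0}]' | grep -E 'pos|contact'
python3 -m handwheel '[{"tx":0,"ty":0,"tz":1,"roll":0},{"tx":0,"ty":0,"tz":0,"roll":0},{"tx":0,"ty":0,"tz":0,"roll":0}]' | grep -E 'pos|contact'
```

```text
contact_force: [-0.1, 0.2, -0.6]
t 40.18 at [522.7 381.3  27.2] yaw 13.54 tilt z [ 0.0022  0.0013 -1.    ] q6 1.85 | shift now [-2.4  0.4 10. ] | after roll [-2.4  0.4 10. ] roll 0.0007
tool_pos: [0.5216, 0.3809, 0.0215]
contact_force: [-0.6, 0.3, 0.3]
tool_pos: [0.5216, 0.3809, 0.0204]
contact_force: [0.7, -0.4, -0.7]
```

```bash
python3 -m handwheel '[{"tx":0,"ty":0,"tz":1.5,"roll":0},{"tx":0,"ty":0,"tz":1,"roll":0},{"tx":0,"ty":0,"tz":0,"roll":0},{"tx":0,"ty":0,"tz":0,"roll":0}]' | grep -E 'pos|contact'
python3 -m handwheel '[{"tx":0,"ty":0,"tz":0.8,"roll":0},{"tx":0,"ty":0,"tz":0,"roll":0},{"tx":0,"ty":0,"tz":0,"roll":0}]' | grep -E 'pos|contact'
python3 -m handwheel '[{"tx":0,"ty":0,"tz":0.7,"roll":0},{"tx":0,"ty":0,"tz":0,"roll":0},{"tx":0,"ty":0,"tz":0,"roll":0}]' | grep -E 'pos|contact'
```

```text
tool_pos: [0.5215, 0.3808, 0.0178]
contact_force: [0.3, -1.1, -0.2]
tool_pos: [0.5217, 0.3809, 0.0172]
contact_force: [0.3, -0.1, -0.9]
tool_pos: [0.5217, 0.3809, 0.0172]
contact_force: [-2.1, -1.9, 5.2]
```

Touching the floor; I release, withdraw and move clear for a last look.

```bash
python3 -m handwheel '[{"tx":0,"ty":0,"tz":0,"roll":0},{"tx":0,"ty":0,"tz":0,"roll":0},{"tx":0,"ty":0,"tz":0,"roll":0},{"tx":0,"ty":0,"tz":-5,"roll":0},{"tx":0,"ty":0,"tz":-15,"roll":0},{"tx":0,"ty":0,"tz":-35,"roll":0},{"tx":0,"ty":0,"tz":-40,"roll":0},{"tx":0,"ty":0,"tz":-40,"roll":0},{"tx":0,"ty":30,"tz":-20,"roll":0},{"tx":0,"ty":30,"tz":0,"roll":0},{"tx":0,"ty":30,"tz":0,"roll":0},{"tx":0,"ty":30,"tz":0,"roll":0}]' 48
python3 -m handwheel '[{"tx":0,"ty":35,"tz":0,"roll":0},{"tx":0,"ty":35,"tz":0,"roll":0},{"tx":0,"ty":35,"tz":0,"roll":0},{"tx":0,"ty":35,"tz":0,"roll":0},{"tx":0,"ty":0,"tz":0,"roll":0},{"tx":0,"ty":0,"tz":0,"roll":0}]' | grep pos
python3 - <<'E'
from h import *
im,d,K,T=grab('top'); c1=im[175:290,100:200]; c2=im[155:290,310:480]
im2,_,_,_=grab('side')
a=cv2.resize(c1,None,fx=2.6,fy=2.6,interpolation=3); b=cv2.resize(c2,None,fx=2.6,fy=2.6,interpolation=3)
s=cv2.resize(im2[90:420,130:380],(340,449)); 
o=np.zeros((600,800,3),np.uint8); o[:a.shape[0],:a.shape[1]]=a; o[:b.shape[0],340:340+b.shape[1]][:,:460]=b[:,:460]
s1=cv2.resize(im2[270:420,210:350],None,fx=1.6,fy=1.6,interpolation=3); s2=cv2.resize(im2[95:190,190:360],None,fx=1.9,fy=1.9,interpolation=3)
o[355:355+s1.shape[0],340:340+s1.shape[1]]=s1; o[355:355+s2.shape[0],:s2.shape[1]]=s2
cv2.imwrite('pics/fin.png',o[...,::-1])
E
```

```text
t: 42.6
tool_pos: [0.5506, 0.2635, 0.1743]
tool_rot: [-3.119, -0.372, -0.006]
contact_force: [0.3, -1.3, 0.3]
opening: 0.0477
grip_force: 0.0
tool_pos: [0.5833, 0.1267, 0.173]
```

View pics/fin.png

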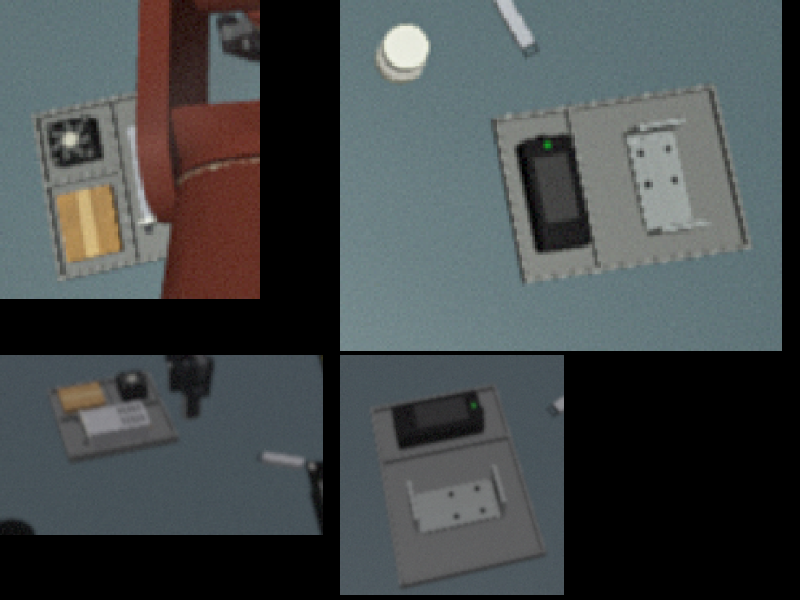

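Everything is in its pocket. The ears are stacked with their uprights at opposite ends (665,125 and 675,228), the adapter (553,190) and fan (75,140) are seated, and the jar (405,48) still stands. Handing in.

```bash
python3 -c "
from station import ctrl; print(ctrl.finish_job())"
```

```text
the job is handed in; nothing more can be done
None
```

I made up both kits in their trays in the order asked and handed the job in at about 43 s of the 128 s limit; the final pictures showed every part lying flat in its pocket, the ears stacked end for end and the jar still standing, but no verdict came back.

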